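# Gauge and sort the turned blanks

## Task

Check the turned wooden blanks on the carving bench one after another, starting with the one nearest the gauge: roll the blank along the bench with your flat hand, without picking it up, until it lies square against both stop lugs, and press the gauge's button down until its foot rests on the blank, holding it there a moment for the reading. Then lay the blank flat in a tray: 41 mm or thicker in the green tray, thinner in the red one. Let the gauge spring back up, do not drop or throw the blanks, and leave the mallet, gouge and brush alone.

Things in the scene. Friction and masses are not known exactly. Their poses are not given: they have to be found in the camera images.
- gauge: Green bench thickness gauge, fixed, 165 x 160 mm, 170 mm high. Origin on the bench top, z up, spindle axis at (0, +21) mm. The blanks lie on its +y side and are rolled to its -y, onto two stop lugs. Base plate: y -125 to -45, x -115 to +50, 18 mm high; column 24 mm thick at (0, -85) mm. The bench top is the anvil. A dark wooden batten (28 mm high, face at y = +400) closes the run-up.
- gauge_stop (a point): Foot of the stop face, on the bench between the two steel stop lugs (30 mm high, 16 mm wide, centred 61 mm either side of this point along the gauge's x, at x = -105 and +18 mm). Both front faces lie at the gauge's y = 0. Between them is open bench with room for a finger behind a blank. A blank at the stop is best with its middle near this point.
- gauge_arm (a point): Tip of the gauge's arm, at its underside: arm 20 mm wide (gauge x -10 to +10), 24 mm thick, from the column out to this point, 85 mm above the bench; a dial stands on its +x side to x = 28 mm. A blank at the stop passes under arm and foot, so grip it from above on its -x part (x about -60 mm) and draw it back 45 mm along +y, clear of the arm, before raising it.
- gauge_foot (a joint): Travel of the gauge's sprung spindle in m: 0 = up (its flat round foot, 20 mm across, hangs 62 mm above the bench), growing as it is pressed down, 0.032 at most. The height under the foot is 0.062 minus this reading. A spring of about 2 N at the top and 5 N at the bottom brings it back up.
- gauge_button (a point): Centre of the top face of the black button (26 mm across) on top of the spindle, 170 mm above the bench when up; press it straight down to bring the foot down on the part.
- tray_green: Green open tray for full-size blanks, standing loose on the bench (0.6 kg; it may get shifted), 230 x 180 x 45 mm outside, walls and floor 5 mm; origin at the centre of its underside, z up. A blank fits in with its length along the tray's y; there is room for three side by side along the tray's x, about 65 mm apart.
- tray_red: Red open tray for undersize blanks, the same size and frame as the green tray.
- mallet_mid (a point): Bystander: dark round carving mallet standing on its head, 90 mm across, 235 mm high; the point is half-way up.
- gouge_mid (a point): Bystander: gouge (wooden handle, steel blade), 260 mm long, lying on the bench beyond the work; the point is on its axis.
- brush_mid (a point): Bystander: flat bench brush, 200 mm long, lying on the bench; the point is at its middle.
- blank_1_mid (a point): Middle, on the axis, of a turned wooden blank: plain cylinder 160 mm long, about 0.17 kg, lying on the bench, nearest the gauge in the row at first. Diameter 44 mm (full size) or 38 mm (too thin): use the gauge. Its axis is the point's x, nearly along the gauge's x; y and z turn as it rolls. It stays where it is left. May be absent (None).
- blank_2_mid (a point): Middle, on the axis, of a turned wooden blank: plain cylinder 160 mm long, about 0.17 kg, lying on the bench, second in the row at first. Diameter 44 mm (full size) or 38 mm (too thin): use the gauge. Its axis is the point's x, nearly along the gauge's x; y and z turn as it rolls. It stays where it is left. May be absent (None).
- blank_3_mid (a point): Middle, on the axis, of a turned wooden blank: plain cylinder 160 mm long, about 0.17 kg, lying on the bench, third in the row at first. Diameter 44 mm (full size) or 38 mm (too thin): use the gauge. Its axis is the point's x, nearly along the gauge's x; y and z turn as it rolls. It stays where it is left. May be absent (None).
- blank_4_mid (a point): Middle, on the axis, of a turned wooden blank: plain cylinder 160 mm long, about 0.17 kg, lying on the bench, fourth in the row at first. Diameter 44 mm (full size) or 38 mm (too thin): use the gauge. Its axis is the point's x, nearly along the gauge's x; y and z turn as it rolls. It stays where it is left. May be absent (None).
- blank_5_mid (a point): Middle, on the axis, of a turned wooden blank: plain cylinder 160 mm long, about 0.17 kg, lying on the bench, farthest from the gauge in the row at first. Diameter 44 mm (full size) or 38 mm (too thin): use the gauge. Its axis is the point's x, nearly along the gauge's x; y and z turn as it rolls. It stays where it is left. May be absent (None).
Mind the look-alikes: they are no part of the job. What is shaped like the part that bears blank_1_mid but turquoise is not meant. Leave any pink look-alike of the part that bears blank_5_mid alone.

How it is judged:
On the way, in this order (a step that is already met when the one before it is completed fails the run):
1. the blank that lay nearest the gauge in the row is being rolled along the bench by the hand, in front of the stop (angular speed of blank_1 above 0.4 rad/s and contact force between the fingers and blank_1 above 0.2 N and y of blank_1_mid in the frame of gauge above 0.026 m and height (world z) of blank_1_mid below 0.03 m), for 0.1 s.
2. that blank lies square against both stop lugs (within 4 mm) and the gauge's foot rests on it, pressing, for 0.3 s (y of blank_1_mid in the frame of gauge between 0.018 and 0.026 m and angle between the x axis of blank_1_mid and the x axis of gauge, either way round below 0.07 rad and x of blank_1_mid in the frame of gauge between -0.08 and 0 m and height (world z) of blank_1_mid below 0.026 m and contact force between gauge_foot and blank_1 above 0.3 N), for 0.3 s.
3. the blank that lay second in the row is being rolled along the bench by the hand, in front of the stop (angular speed of blank_2 above 0.4 rad/s and contact force between the fingers and blank_2 above 0.2 N and y of blank_2_mid in the frame of gauge above 0.023 m and height (world z) of blank_2_mid below 0.027 m), for 0.1 s.
4. that blank lies square against both stop lugs (within 4 mm) and the gauge's foot rests on it, pressing, for 0.3 s (y of blank_2_mid in the frame of gauge between 0.015 and 0.023 m and angle between the x axis of blank_2_mid and the x axis of gauge, either way round below 0.07 rad and x of blank_2_mid in the frame of gauge between -0.08 and 0 m and height (world z) of blank_2_mid below 0.023 m and contact force between gauge_foot and blank_2 above 0.3 N), for 0.3 s.
5. the blank that lay third in the row is being rolled along the bench by the hand, in front of the stop (angular speed of blank_3 above 0.4 rad/s and contact force between the fingers and blank_3 above 0.2 N and y of blank_3_mid in the frame of gauge above 0.026 m and height (world z) of blank_3_mid below 0.03 m), for 0.1 s.
6. that blank lies square against both stop lugs (within 4 mm) and the gauge's foot rests on it, pressing, for 0.3 s (y of blank_3_mid in the frame of gauge between 0.018 and 0.026 m and angle between the x axis of blank_3_mid and the x axis of gauge, either way round below 0.07 rad and x of blank_3_mid in the frame of gauge between -0.08 and 0 m and height (world z) of blank_3_mid below 0.026 m and contact force between gauge_foot and blank_3 above 0.3 N), for 0.3 s.
7. the blank that lay fourth in the row is being rolled along the bench by the hand, in front of the stop (angular speed of blank_4 above 0.4 rad/s and contact force between the fingers and blank_4 above 0.2 N and y of blank_4_mid in the frame of gauge above 0.023 m and height (world z) of blank_4_mid below 0.027 m), for 0.1 s.
8. that blank lies square against both stop lugs (within 4 mm) and the gauge's foot rests on it, pressing, for 0.3 s (y of blank_4_mid in the frame of gauge between 0.015 and 0.023 m and angle between the x axis of blank_4_mid and the x axis of gauge, either way round below 0.07 rad and x of blank_4_mid in the frame of gauge between -0.08 and 0 m and height (world z) of blank_4_mid below 0.023 m and contact force between gauge_foot and blank_4 above 0.3 N), for 0.3 s.
9. the blank that lay farthest from the gauge in the row is being rolled along the bench by the hand, in front of the stop (angular speed of blank_5 above 0.4 rad/s and contact force between the fingers and blank_5 above 0.2 N and y of blank_5_mid in the frame of gauge above 0.026 m and height (world z) of blank_5_mid below 0.03 m), for 0.1 s.
10. that blank lies square against both stop lugs (within 4 mm) and the gauge's foot rests on it, pressing, for 0.3 s (y of blank_5_mid in the frame of gauge between 0.018 and 0.026 m and angle between the x axis of blank_5_mid and the x axis of gauge, either way round below 0.07 rad and x of blank_5_mid in the frame of gauge between -0.08 and 0 m and height (world z) of blank_5_mid below 0.026 m and contact force between gauge_foot and blank_5 above 0.3 N), for 0.3 s.
At the end, for the whole second after the job is handed in: Every blank present lies flat on the floor of its tray (44 mm ones in the green, 38 mm ones in the red; middle within 105 mm (x) and 80 mm (y) of the tray's centre, less than 50 mm above the bench), at rest (under 30 mm/s), and the gauge's foot is back up (within 4 mm) (x of blank_1_mid in the frame of tray_green between -0.105 and 0.105 m and y of blank_1_mid in the frame of tray_green between -0.08 and 0.08 m and height (world z) of blank_1_mid between 0.01 and 0.05 m and linear speed of each of blank_1, blank_2, blank_3, blank_4, blank_5 below 0.03 m/s and x of blank_2_mid in the frame of tray_red between -0.105 and 0.105 m and y of blank_2_mid in the frame of tray_red between -0.08 and 0.08 m and height (world z) of blank_2_mid between 0.01 and 0.05 m and x of blank_3_mid in the frame of tray_green between -0.105 and 0.105 m and y of blank_3_mid in the frame of tray_green between -0.08 and 0.08 m and height (world z) of blank_3_mid between 0.01 and 0.05 m and x of blank_4_mid in the frame of tray_red between -0.105 and 0.105 m and y of blank_4_mid in the frame of tray_red between -0.08 and 0.08 m and height (world z) of blank_4_mid between 0.01 and 0.05 m and x of blank_5_mid in the frame of tray_green between -0.105 and 0.105 m and y of blank_5_mid in the frame of tray_green between -0.08 and 0.08 m and height (world z) of blank_5_mid between 0.01 and 0.05 m and value of joint gauge_foot below 0.004 m); the robot touches nothing.
It fails at once if a blank is lifted more than 30 mm off the bench on the run-up (more than 110 mm in front of the stop), instead of being rolled in ((height (world z) of blank_1_mid above 0.052 m and y of blank_1_mid in the frame of gauge above 0.11 m and x of blank_1_mid in the frame of gauge between -0.15 and 0.15 m) or (height (world z) of blank_2_mid above 0.049 m and y of blank_2_mid in the frame of gauge above 0.11 m and x of blank_2_mid in the frame of gauge between -0.15 and 0.15 m) or (height (world z) of blank_3_mid above 0.052 m and y of blank_3_mid in the frame of gauge above 0.11 m and x of blank_3_mid in the frame of gauge between -0.15 and 0.15 m) or (height (world z) of blank_4_mid above 0.049 m and y of blank_4_mid in the frame of gauge above 0.11 m and x of blank_4_mid in the frame of gauge between -0.15 and 0.15 m) or (height (world z) of blank_5_mid above 0.052 m and y of blank_5_mid in the frame of gauge above 0.11 m and x of blank_5_mid in the frame of gauge between -0.15 and 0.15 m)).
It fails at once if a blank is thrown or dropped (faster than 1.4 m/s, a fall of 100 mm) (linear speed of any of blank_1, blank_2, blank_3, blank_4, blank_5 above 1.4 m/s).
It fails at once if the mallet, the gouge or the brush is knocked more than 30 mm out of its place (distance of any of mallet_mid, gouge_mid, brush_mid from where it was at the start of the episode above 0.03 m).
Of blank_1, blank_2, blank_3, blank_4, blank_5 only 3 to 4 are there at a start; the rules pass over those that are not, and their reading is None.
At some moment in a run one of tray_green, tray_red may be knocked a few centimetres aside while the robot is not near it.
It also fails if it takes over 210 s, if anything falls off the work surface, if the arm or the gripper's body presses on something with over 40 N, if the wrist force passes 120 N, or if a joint passes its speed limit or range.

## Robot

A 7-joint arm with a two-finger parallel gripper is mounted at the origin on the work surface. World frame = base frame: x ahead of the robot, y to its left, z up, the work surface at z = 0. Lengths are in m, angles in rad, forces in N, time in s.
With the tool pointing down it reaches from about 0.425 to 0.925 m from the base axis. Payload 6.8 kg.
Tool frame: the origin (TCP) lies midway between the tips of the shut fingers; the grasp point (between the pads) lies 19 mm behind it; z points along the fingers, y is the line along which they close (so a half turn about z gives the same grasp; the last joint's range is limited). The gripper opens to 85 mm and grips with 20 to 120 N. Pads are 22 mm wide; open, the fingers measure 114 mm over their backs; the gripper's body (76 mm by 85 mm) begins 54 mm behind the grasp point. The pads swing forward as they close: fully open they stand 13 mm farther back than shut.
Start: joints at [1.217, 0.477, 0.022, 1.555, -0.011, 1.109, -0.083], TCP at [0.164, -0.655, 0.231] pointing down, gripper open.
Joint ranges: [-2.96, 2.96], [-0.34, 2.1], [-1.41, 1.46], [0.24, 2.44], [-1.37, 4.51], [0.17, 1.92], [-2.96, 2.96]. Speed limits (rad/s): [2.39, 2.39, 3.14, 3.14, 3.14, 3.14, 3.14].

## Interface

Orientations are given as a rotation vector (axis times angle).
In Python, from bench import r gives the robot as it stands. The module is installed in compiled form; this text tells all that it offers.
- The arm moves only by the tool apply_moves, never from a script. Its argument "rows" is a list of rows, each a list of 6 numbers: the shift along the tool's x, y, z scaled (see below), then the turn, a rotation vector about the tool's x, y, z scaled (see below). A call has 1 to 5 rows; each row is the pose to reach, as a shift and turn from the pose commanded when the call began, along the tool's axes at that moment; what a row does not reach only later rows make up. The controller multiplies each number of a shift by 0.25 m and each number of a turn by 90 degrees. A row lasts 1/8 s, in which the tool goes at most 62.5 mm and 10.7 degrees, less where a joint would pass 70% of its speed; a pose out of reach is approached as far as the arm can. A call with a number of a shift or a turn outside -1 to 1 is refused whole. A call with a gripper value outside its range is refused whole. "claw" is the opening, from 0 (shut) to 1 (fully open), set as the call begins (left out, the last holds). The fingers move at their own pace and stop on an object; "newtons" is the grip in N (left out, the last holds). Time passes only in rows, so rows that repeat a pose let the fingers close. It gives the time, the measured TCP pose, the force, the opening and the grip force at its end, in the units of the state.
- r.get_obs(): the state, without advancing time (a new reading comes with each control period).
- r.grab_frame(name): name is "scene" or "side" or "wrist"; returns a dict with "pixels" (480x640x3 uint8, red, green, blue), "intrinsics" (3x3 intrinsics, pixels), "eye" and "attitude" of the camera in the world. Camera axes: x right, y up, looking along -z (the intrinsics and any distortion apply to the point x, -y, -z); pixel columns grow to the right and rows downward; lengths in m; the calibration is good to about 2 mm. The wrist camera is an equidistant fisheye: a pixel r from the principal point sees the ray r / f radians off the axis. A picture is of the moment at which its call begins. There is no depth.
- r.hand_in(): hands the job in; it is judged then, once.
Trained networks look in a picture, given as the dict that the camera call returned (one of the last four; its "shot" number tells which), for a name from the list of things; names that differ only in an ending like _2 or _b are one class to them, and where a whole thing is asked for, a point or a joint stands for the part that bears it (a point fixed in the world has none). Each returns a list of dicts, best first, with "conf" (0 to 1); they miss things now and then, are a little off and sometimes report something else, mostly with a low value. They report only what shows in the picture. A call takes as long as a camera call. They do not tell look-alikes from the thing itself.
- r.search_frame(picture, thing): "rect" ([left, top, width, height] in pixels, round what is visible of it).
- r.outline_of(picture, thing): "pixels" (480x640 bool, what is visible of it) and "rect" ([left, top, width, height] in pixels, round what is visible of it).
- r.landmark_of(picture, thing): "point" ([column, row] in pixels: a listed point, or the origin of a listed thing).
The state is a dict: "clock": time; "joints": joint angles; "qvel": joint speeds; "tau": joint torques, N m; "tcp_pos": TCP position; "orientation": TCP orientation; "contact_force": force on the tool from outside, world axes, zero at the start; "moment": the same for the moment, N m; "grip_width": finger opening in m; "gripper_force": force on a finger pad.
Only numpy, scipy, OpenCV 4.12 (cv2) and the standard library are available. Lean on these libraries where they do the work, as an engineer would, in place of code of your own. Each camera call takes 0.05 s, during which the arm holds its last target. There are 200 camera calls.

## Working session

There is one attempt and no reset: what is moved stays moved. The work goes in short steps, Python scripts to look and compute and a tool call to move; the robot and the scene stay as the last step left them, time stands still between calls to the robot, and variables do not carry over. Pictures are saved under pics/ and viewed, at most 15 in all, crops included, and the job is handed in when it is done.

Besides the shell and the picture viewer there is one more tool, called after "Call:" by a JSON object that holds its "api" and its "payload", one argument or row to a line. apply_moves: Moves the arm, as the interface text tells. Its arguments: {"type":"object","properties":{"rows":{"type":"array","items":{"type":"array","items":{"type":"number"}}},"claw":{"type":"number"},"newtons":{"type":"number"}},"required":["rows"]}

```bash
mkdir -p pics; cat > h.py <<'E'
import numpy as np, cv2
from bench import r
from scipy.spatial.transform import Rotation as R
def rot(a):
    a=np.asarray(a,float)
    return a if a.shape==(3,3) else (R.from_quat(a).as_matrix() if a.size==4 else R.from_rotvec(a).as_matrix())
def ray(f,px,fish=False):
    K=np.array(f['intrinsics']);x=(px[0]-K[0,2])/K[0,0];y=(px[1]-K[1,2])/K[1,1]
    if fish:
        t=np.hypot(x,y);s=np.sin(t)/max(t,1e-9);d=np.array([x*s,-y*s,-np.cos(t)])
    else: d=np.array([x,-y,-1.])
    d=rot(f['attitude'])@d
    return np.array(f['eye']),d/np.linalg.norm(d)
def atz(f,px,z,fish=False):
    e,d=ray(f,px,fish);return e+d*(z-e[2])/d[2]
def tri(a,b):
    A=np.zeros((3,3));B=np.zeros(3)
    for e,d in(a,b):
        P=np.eye(3)-np.outer(d,d);A+=P;B+=P@e
    p=np.linalg.solve(A,B);return p,[np.linalg.norm((np.eye(3)-np.outer(d,d))@(p-e)) for e,d in(a,b)]
def proj(f,p,fish=False):
    K=np.array(f['intrinsics']);c=rot(f['attitude']).T@(np.asarray(p)-f['eye'])
    x,y,z=c[0],-c[1],-c[2]
    if fish:
        t=np.arctan2(np.hypot(x,y),z);n=np.hypot(x,y);x,y=x/n*t,y/n*t
    else:x,y=x/z,y/z
    return np.array([K[0,0]*x+K[0,2],K[1,1]*y+K[1,2]])
def save(f,n,px=None):
    cv2.imwrite('pics/'+n,cv2.cvtColor(f['pixels'] if px is None else px,cv2.COLOR_RGB2BGR))
E
python3 - <<'E'
from h import *
o=r.get_obs();print({k:np.round(v,3) for k,v in o.items()})
F={}
for n in('scene','side','wrist'):
    f=r.grab_frame(n);F[n]=f;save(f,n+'0.png');print(n,np.array(f['intrinsics']).round(1).tolist(),np.round(f['eye'],3),np.round(rot(f['attitude']),3).tolist(),[k for k in f])
    for t in 'gauge gauge_stop gauge_arm gauge_button tray_green tray_red mallet_mid gouge_mid brush_mid blank_1_mid'.split():
        print(t,[(np.round(l['point']).tolist(),round(l['conf'],2), atz(f,l['point'],{'gauge_arm':.085,'gauge_button':.17,'mallet_mid':.117,'blank_1_mid':.02}.get(t,0),n=='wrist').round(3).tolist()) for l in r.landmark_of(f,t)][:8])
E
```

```text
{'clock': np.float64(0.0), 'joints': array([ 1.217,  0.478,  0.022,  1.556, -0.012,  1.109, -0.083]), 'qvel': array([ 0.   , -0.001,  0.   , -0.001,  0.001,  0.   , -0.001]), 'tau': array([ 1.0000e-03, -5.9644e+01,  1.6080e+00, -2.8119e+01,  1.2000e-02,
        9.0000e-03, -0.0000e+00]), 'tcp_pos': array([ 0.164, -0.654,  0.23 ]), 'orientation': array([-3.116e+00, -3.850e-01,  1.000e-03]), 'contact_force': array([ 0.054, -0.394,  0.113]), 'moment': array([-0.032,  0.038,  0.015]), 'gripper_force': np.float64(0.0), 'grip_width': np.float64(0.085)}
scene [[553.4, 0.0, 319.8], [0.0, 553.4, 239.7], [0.0, 0.0, 1.0]] [1.081 0.93  0.953] [[-0.843, -0.346, 0.411], [0.538, -0.533, 0.653], [-0.007, 0.772, 0.636]] ['pixels', 'intrinsics', 'eye', 'attitude', 'shot']
gauge [([296.0, 275.0], 0.91, [0.59, 0.035, 0.0])]
gauge_stop [([311.0, 267.0], 0.8, [0.542, 0.03, 0.0])]
gauge_arm [([302.0, 258.0], 0.73, [0.591, 0.075, 0.085]), ([395.0, 349.0], 0.23, [0.578, 0.408, 0.085])]
gauge_button [([301.0, 227.0], 0.61, [0.585, 0.064, 0.17])]
tray_green [([274.0, 212.0], 0.73, [0.507, -0.226, 0.0]), ([299.
[... 975 characters left out ...]
, 270.0], 0.71, [0.559, 0.116, 0.0])]
mallet_mid []
gouge_mid [([311.0, 253.0], 0.69, [0.592, 0.046, 0.0]), ([310.0, 210.0], 0.62, [0.735, -0.106, 0.0]), ([278.0, 294.0], 0.4, [0.553, 0.239, 0.0])]
brush_mid [([257.0, 248.0], 0.79, [0.739, 0.149, 0.0])]
blank_1_mid [([306.0, 268.0], 0.64, [0.548, 0.117, 0.02]), ([364.0, 305.0], 0.6, [0.321, 0.113, 0.02])]
wrist [[371.6, 0.0, 322.3], [0.0, 371.6, 236.9], [0.0, 0.0, 1.0]] [ 0.243 -0.636  0.372] [[0.243, 0.92, 0.308], [-0.97, 0.23, 0.078], [0.001, -0.317, 0.948]] ['pixels', 'intrinsics', 'eye', 'attitude', 'shot']
gauge []
gauge_stop []
gauge_arm []
gauge_button []
tray_green []
tray_red []
mallet_mid []
gouge_mid []
brush_mid []
blank_1_mid []
```

View pics/scene0.png

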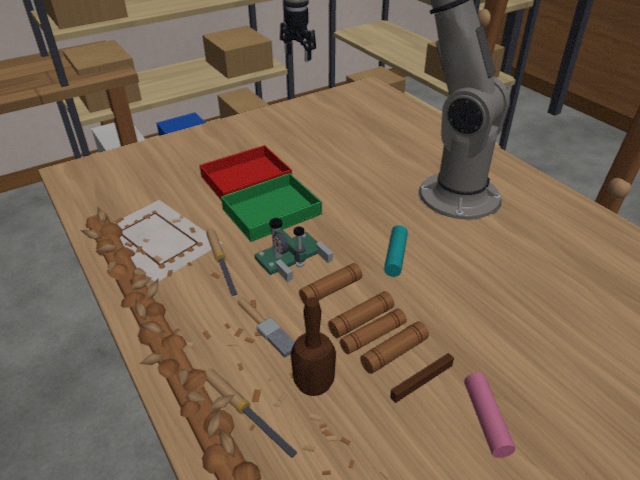

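View pics/side0.png

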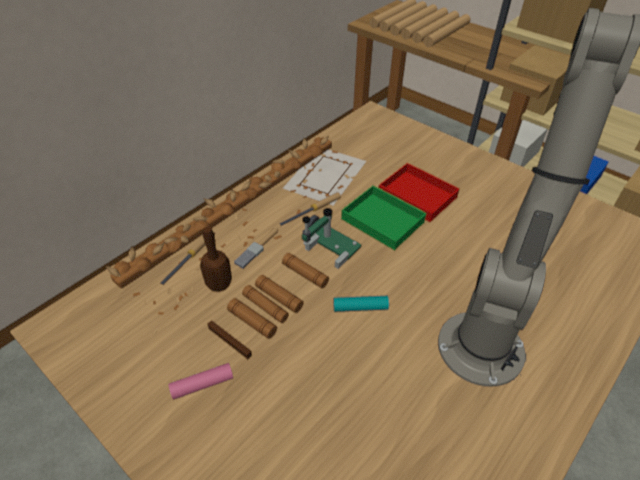

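```bash
cat >> h.py <<'E'
def go(p,yaw=None,flip=0):
    """shift/turn numbers to reach TCP p, tool down, tool y axis at world angle yaw"""
    o=r.get_obs();T=rot(o['orientation']);s=T.T@(np.array(p)-o['tcp_pos'])/.25
    t=np.zeros(3)
    if yaw is not None:
        y=np.array([np.cos(yaw),np.sin(yaw),0]);z=np.array([0,0,-1.]);x=np.cross(y,z)
        t=R.from_matrix(T.T@np.column_stack([x,y,z])).as_rotvec()/(np.pi/2)
    return s.round(4).tolist(),t.round(4).tolist()
E
python3 - <<'E'
from h import *
o=r.get_obs();print(rot(o['orientation']).round(3).tolist())
F={n:r.grab_frame(n) for n in('scene','side')}
def lm(n,t,i=0):
    l=r.landmark_of(F[n],t);return l[i]['point'] if len(l)>i else None
for t in 'gauge gauge_stop gauge_arm gauge_button tray_green tray_red mallet_mid gouge_mid brush_mid'.split():
    a,b=lm('scene',t),lm('side',t)
    if a is not None and b is not None:
        p,e=tri(ray(F['scene'],a),ray(F['side'],b));print(t,p.round(3),np.round(e,4))
for n in F:
    for t in('blank_1_mid','tray_green','tray_red'):
      for l in r.outline_of(F[n],t):
        m=l['pixels'].astype(np.uint8)
        if m.sum()<50: continue
        q=cv2.minAreaRect(cv2.findNonZero(m));bx=cv2.boxPoints(q)
        z=.021 if t[0]=='b' else .045
        if t[0]=='b':
            i=0 if np.linalg.norm(bx[0]-bx[1])<np.linalg.norm(bx[1]-bx[2]) else 1
            e1=(bx[i]+bx[(i+1)%4])/2;e2=(bx[(i+2)%4]+bx[(i+3)%4])/2
            A,B=atz(F[n],e1,z),atz(F[n],e2,z)
            print(n,t,round(l['conf'],2),'c',((A+B)/2).round(3)[:2],'len',np.linalg.norm(A-B).round(3),'ang',np.degrees(np.arctan2(*(A-B)[1::-1])).round(1),'w',min(q[1]))
        else:
            c=cv2.convexHull(cv2.findNonZero(m));c=cv2.approxPolyDP(c,6,True)[:,0]
            print(n,t,round(l['conf'],2),[atz(F[n],p,z).round(3)[:2].tolist() for p in c])
E
```

```text
[[0.97, 0.243, 0.0], [0.243, -0.97, 0.0], [0.0, -0.0, -1.0]]
gauge [ 0.593  0.043 -0.001] [0.0027 0.0027]
gauge_stop [0.549 0.045 0.005] [0.0009 0.0009]
gauge_arm [0.594 0.091 0.092] [0.0027 0.0027]
gauge_button [0.592 0.073 0.179] [0.002 0.002]
tray_green [ 0.513 -0.23   0.001] [0.0022 0.0022]
tray_red [ 0.49  -0.416 -0.006] [0.0004 0.0004]
mallet_mid [0.722 0.333 0.115] [0.0029 0.0029]
gouge_mid [ 0.728 -0.098  0.013] [0.0025 0.0025]
brush_mid [0.733 0.154 0.016] [0.0059 0.0059]
scene blank_1_mid 0.94 c [0.543 0.124] len 0.179 ang -178.3 w 18.61297035217285
scene blank_1_mid 0.59 c [ 0.733 -0.098] len 0.269 ang -102.7 w 10.119287490844727
scene blank_1_mid 0.58 c [0.334 0.11 ] len 0.209 ang -134.6 w 17.590688705444336
scene tray_green 0.18 [[0.392, -0.33], [0.631, -0.328], [0.608, -0.512], [0.384, -0.512]]
scene tray_red 0.81 [[0.39, -0.328], [0.633, -0.317], [0.613, -0.508], [0.384, -0.512]]
side blank_1_mid 0.81 c [0.331 0.116] len 0.162 ang -135.4 w 13.948845863342285
side blank_1_mid 0.66 c [0.543 0.127] len 0.178 ang 1.2 w 14.998613357543945
side blank_1_mid 0.57 c [ 0.719 -0.097] len 0.264 ang -100.2 w 7.5506591796875
side blank_1_mid 0.33 c [0.544 0.303] len 0.179 ang 1.1 w 13.816405296325684
side tray_green 0.73 [[0.386, -0.303], [0.379, -0.109], [0.564, -0.105], [0.618, -0.143], [0.605, -0.32]]
side tray_red 0.97 [[0.368, -0.486], [0.37, -0.29], [0.603, -0.329], [0.6, -0.514]]
```

The pictures show four brown blanks in front of the gauge and the batten behind them. In the side view they are at about (305,270), (279,293), (265,304) and (252,318). The turquoise and pink look-alikes are at (361,303) and (200,381). The green tray is at (383,216) and the red one at (419,190), and the gauge axes run nearly along the world axes. I'm now moving above the work.

Call:
{"api": "apply_moves", "payload": {
  "rows": [
    [0.534, -0.625, -0.1, 0, 0, -0.461],
    [0.534, -0.625, -0.1, 0, 0, -0.461],
    [0.534, -0.625, -0.1, 0, 0, -0.461],
    [0.534, -0.625, -0.1, 0, 0, -0.461],
    [0.534, -0.625, -0.1, 0, 0, -0.461]
  ]
}}

```text
clock: 3.58
tcp_pos: [0.2567, -0.4698, 0.2569]
orientation: [2.777, 1.466, 0.0]
contact_force: [-0.5, -1.5, 0.6]
grip_width: 0.0851
gripper_force: 0.0
```

Call:
{"api": "apply_moves", "payload": {
  "rows": [
    [0.814, -0.114, -0.1, 0, 0, -0.461],
    [0.814, -0.114, -0.1, 0, 0, -0.461],
    [0.814, -0.114, -0.1, 0, 0, -0.461],
    [0.814, -0.114, -0.1, 0, 0, -0.461],
    [0.814, -0.114, -0.1, 0, 0, -0.461]
  ]
}}

```text
clock: 4.2
tcp_pos: [0.3477, -0.2872, 0.2816]
orientation: [2.084, 2.35, 0.0]
contact_force: [-0.1, -0.2, -0.4]
grip_width: 0.0852
gripper_force: 0.0
```

Call:
{"api": "apply_moves", "payload": {
  "rows": [
    [0.685, 0.454, -0.1, 0, 0, -0.461],
    [0.685, 0.454, -0.1, 0, 0, -0.461],
    [0.685, 0.454, -0.1, 0, 0, -0.461],
    [0.685, 0.454, -0.1, 0, 0, -0.461],
    [0.685, 0.454, -0.1, 0, 0, -0.461]
  ]
}}

```text
clock: 4.82
tcp_pos: [0.4395, -0.104, 0.3062]
orientation: [1.121, 2.935, 0.001]
contact_force: [0.4, -0.8, -0.5]
grip_width: 0.0856
gripper_force: 0.0
```

Call:
{"api": "apply_moves", "payload": {
  "rows": [
    [0.213, 0.794, -0.1, 0, 0, -0.461],
    [0.213, 0.794, -0.1, 0, 0, -0.461],
    [0.213, 0.794, -0.1, 0, 0, -0.461],
    [0.213, 0.794, -0.1, 0, 0, -0.461],
    [0.213, 0.794, -0.1, 0, 0, -0.461]
  ]
}}

```text
clock: 5.45
tcp_pos: [0.5311, 0.0794, 0.3304]
orientation: [-0.011, -3.14, -0.001]
contact_force: [-0.4, -0.5, 0.8]
grip_width: 0.0853
gripper_force: 0.0
```

```bash
python3 - <<'E'
from h import *
f=r.grab_frame('wrist');save(f,'w1.png')
for t in 'gauge gauge_stop gauge_arm gauge_button tray_green'.split():
    print(t,[(np.round(l['point']).tolist(),round(l['conf'],2), atz(f,l['point'],{'gauge_arm':.085,'gauge_button':.17}.get(t,0),True).round(4).tolist()) for l in r.landmark_of(f,t)][:3])
for l in r.outline_of(f,'blank_1_mid')+r.search_frame(f,'blank_1_mid'): print(l['conf'],l['rect'])
E
```

```text
gauge [([294.0, 225.0], 0.91, [0.5896, 0.0409, 0.0]), ([309.0, 279.0], 0.31, [0.6691, 0.0594, 0.0])]
gauge_stop []
gauge_arm [([327.0, 250.0], 0.71, [0.5946, 0.0837, 0.085])]
gauge_button [([309.0, 281.0], 0.94, [0.5918, 0.0663, 0.17])]
tray_green [([105.0, 176.0], 0.89, [0.5122, -0.2352, 0.0]), ([21.0, 170.0], 0.19, [0.4876, -0.4147, 0.0])]
0.85 [340.3, 129.8, 40.3, 133.0]
0.76 [296.0, 0.8, 115.5, 80.9]
0.9 [341.0, 131.3, 38.0, 131.5]
0.67 [296.4, 0.0, 114.7, 83.1]
0.43 [467.3, 284.3, 75.5, 85.4]
```

View pics/w1.png

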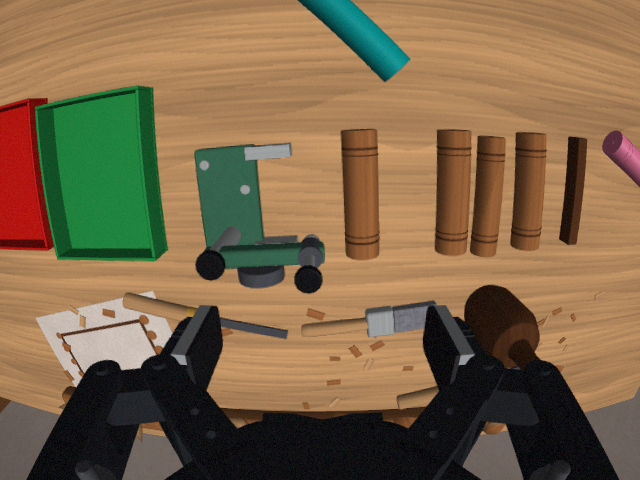

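The wrist view shows the button at (309,281), a lug face near (291,150), and the blanks at columns 360, 453, 488 and 529. The third looks thin. The batten is at column 573.

```bash
python3 - <<'E'
from h import *
f=r.grab_frame('wrist')
w=lambda p,z:atz(f,p,z,True).round(4)[:2].tolist()
print('lug1',w((291,143),.03),w((292,156),.03),'lug2',w((297,236),.03))
print('plate',w((195,152),.018),w((258,147),.018),w((265,238),.018))
print('button',w((309,279),.17))
print('batten',[w(p,.028) for p in((569,137),(563,240))])
for n,(l,rr,t,b,tb) in dict(b1=(341,379,131,256,0),b2=(0,0,0,0,0)).items(): pass
for nm,tl,tr,bl,br,rad in(('1',(342,131),(377,131),(346,256),(380,256),.022),('2',(437,131),(471,131),(436,249),(467,252),.022),('3',(477,137),(505,138),(472,252),(497,254),.019),('4',(516,134),(546,135),(512,245),(540,247),.022)):
    for lab,a,b in(('top',tl,tr),('bot',bl,br)):
        A=np.array(w(a,rad));B=np.array(w(b,rad));print(nm,lab,((A+B)/2).round(4),'w',np.linalg.norm(A-B).round(4))
# refine: brown segmentation, sub-area
save(f,'w1c.png',cv2.resize(f['pixels'][110:310,180:400],(770,700))[:600])
E
```

```text
lug1 [0.4796, 0.0419] [0.4952, 0.0428] lug2 [0.5957, 0.0469]
plate [0.4873, -0.0822] [0.4844, 0.0] [0.6023, 0.004]
button [0.5896, 0.067]
batten [[0.4528, 0.4194], [0.6031, 0.4342]]
1 top [0.4655 0.1238] w 0.0423
1 bot [0.6261 0.132 ] w 0.0449
2 top [0.4606 0.2434] w 0.0461
2 bot [0.6194 0.2534] w 0.0462
3 top [0.4655 0.2973] w 0.0414
3 bot [0.6248 0.3056] w 0.0406
4 top [0.456  0.3577] w 0.0495
4 bot [0.614  0.3718] w 0.0504
```

View pics/w1c.png

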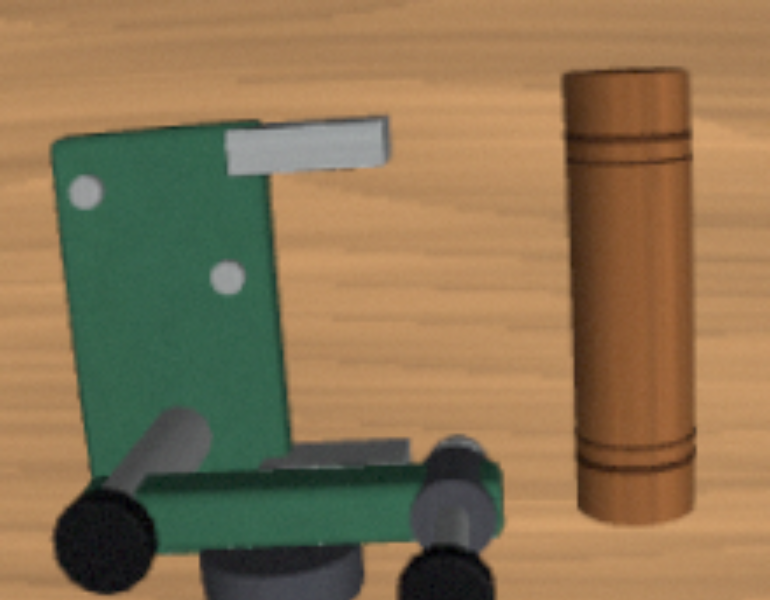

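```bash
cat >> h.py <<'E'
GO=np.array([.591,.0455]);GY=.037
ex=np.array([np.cos(GY),np.sin(GY)]);ey=np.array([-ex[1],ex[0]])
def g2w(x,y,z): return np.r_[GO+x*ex+y*ey,z]
def w2g(p): d=np.asarray(p)[:2]-GO;return np.array([d@ex,d@ey])
def gog(x,y,z): return go(g2w(x,y,z),np.pi/2+GY)
E
python3 - <<'E'
from h import *
print(gog(-.06,.098,.06), w2g([.5458,.128]))
E
```

```text
([0.0119, 0.2436, 1.0853], [-0.0004, 0.0001, -0.0244]) [-0.04211726  0.08411555]
```

Call:
{"api": "apply_moves", "payload": {
  "rows": [
    [0.012, 0.244, 0.2, 0, 0, -0.024],
    [0.012, 0.244, 0.45, 0, 0, -0.024],
    [0.012, 0.244, 0.7, 0, 0, -0.024],
    [0.012, 0.244, 0.9, 0, 0, -0.024],
    [0.012, 0.244, 1.0, 0, 0, -0.024]
  ],
  "claw": 0
}}

```text
clock: 6.52
tcp_pos: [0.5251, 0.1412, 0.0778]
orientation: [0.06, -3.136, 0.002]
contact_force: [-0.4, -0.5, 0.8]
grip_width: 0.0003
gripper_force: 0.0
```

Call:
{"api": "apply_moves", "payload": {
  "rows": [
    [0, 0, 0.08, 0, 0, 0],
    [0, 0, 0.12, 0, 0, 0],
    [0, 0, 0.136, 0, 0, 0],
    [0, 0, 0.144, 0, 0, 0],
    [0, 0, 0.148, 0, 0, 0]
  ]
}}

```text
clock: 7.15
tcp_pos: [0.5278, 0.1423, 0.045]
orientation: [-0.06, 3.14, 0.0]
contact_force: [0.2, 0.4, 0.4]
grip_width: 0.0002
gripper_force: 0.0
```

Call:
{"api": "apply_moves", "payload": {
  "rows": [
    [0, -0.02, 0.004, 0, 0, 0],
    [0, -0.03, 0.008, 0, 0, 0]
  ]
}}

```text
clock: 7.4
tcp_pos: [0.528, 0.1351, 0.0433]
orientation: [-0.06, 3.14, 0.001]
contact_force: [-3.8, 1.8, 14.4]
grip_width: -0.0002
gripper_force: 7.3
```

Call:
{"api": "apply_moves", "payload": {
  "rows": [
    [0, -0.02, 0.001, 0, 0, 0],
    [0, -0.05, 0.002, 0, 0, 0],
    [0, -0.08, 0.003, 0, 0, 0]
  ]
}}

```text
clock: 7.78
tcp_pos: [0.5289, 0.1158, 0.0438]
orientation: [-0.061, 3.139, 0.001]
contact_force: [-6.1, -0.7, 22.8]
grip_width: -0.0001
gripper_force: 11.1
```

Call:
{"api": "apply_moves", "payload": {
  "rows": [
    [0, -0.03, -0.001, 0, 0, 0],
    [0, -0.06, -0.002, 0, 0, 0],
    [0, -0.06, -0.1, 0, 0, 0],
    [0, -0.06, -0.24, 0, 0, 0]
  ]
}}

```text
clock: 8.28
tcp_pos: [0.5283, 0.099, 0.1017]
orientation: [0.06, -3.139, 0.001]
contact_force: [0.8, 0.1, -0.4]
grip_width: -0.0002
gripper_force: 0.0
```

```bash
cat >> h.py <<'E'
def blanks(f,fish,zr=.021,lim=None):
    out=[]
    for l in r.outline_of(f,'blank_1_mid'):
        m=l['pixels'].astype(np.uint8)
        if m.sum()<50: continue
        bx=cv2.boxPoints(cv2.minAreaRect(cv2.findNonZero(m)))
        i=0 if np.linalg.norm(bx[0]-bx[1])<np.linalg.norm(bx[1]-bx[2]) else 1
        A,B=atz(f,(bx[i]+bx[(i+1)%4])/2,zr,fish),atz(f,(bx[(i+2)%4]+bx[(i+3)%4])/2,zr,fish)
        d=A-B; d=d if d[0]>0 else -d
        out.append((round(l['conf'],2),((A+B)/2).round(4)[:2].tolist(),w2g((A+B)/2).round(4).tolist(),'ang_g',round(float(np.arctan2(d[1],d[0])-GY),3),'len',round(float(np.linalg.norm(d)),3)))
    return out
E
python3 - <<'E'
from h import *
f=r.grab_frame('wrist')
for b in blanks(f,True): print(b)
f=r.grab_frame('side')
for b in blanks(f,False): print(b)
o=r.get_obs();print(o['tcp_pos'],w2g(o['tcp_pos']),gog(-.06,.064,.06))
E
```

```text
(0.9, [0.3734, 0.1529], [-0.2135, 0.1154], 'ang_g', 0.731, 'len', 0.05)
(0.56, [0.527, 0.1038], [-0.0618, 0.0606], 'ang_g', 0.028, 'len', 0.128)
(0.18, [0.7685, 0.3973], [0.1904, 0.345], 'ang_g', 0.557, 'len', 0.253)
(0.84, [0.3319, 0.115], [-0.2563, 0.0791], 'ang_g', 0.744, 'len', 0.163)
(0.67, [0.545, 0.1042], [-0.0438, 0.0604], 'ang_g', 0.003, 'len', 0.178)
(0.35, [0.5355, 0.365], [-0.0436, 0.3213], 'ang_g', 0.031, 'len', 0.182)
[0.52935089 0.09927162 0.10201659] [-0.05961782  0.05601531] ([0.0017, 0.032, 0.1681], [-0.0002, 0.0009, 0.0004])
```

Call:
{"api": "apply_moves", "payload": {
  "rows": [
    [0, 0.026, 0, 0, 0, 0],
    [0, 0.026, 0, 0, 0, 0],
    [0, 0.026, 0.15, 0, 0, 0],
    [0, 0.026, 0.3, 0, 0, 0],
    [0, 0.026, 0.38, 0, 0, 0]
  ],
  "claw": 0.7
}}

```text
clock: 9.1
tcp_pos: [0.5274, 0.106, 0.0044]
orientation: [0.061, -3.138, 0.001]
contact_force: [-0.2, -0.0, -0.5]
grip_width: 0.0602
gripper_force: 0.0
```

Call:
{"api": "apply_moves", "payload": {
  "rows": [
    [0, -0.03, 0, 0, 0, 0],
    [0, -0.06, 0, 0, 0, 0],
    [0, -0.09, 0, 0, 0, 0],
    [0, -0.12, 0, 0, 0, 0],
    [0, -0.14, 0, 0, 0, 0]
  ]
}}

```text
clock: 9.72
tcp_pos: [0.5303, 0.0704, 0.007]
orientation: [-0.059, 3.14, -0.0]
contact_force: [0.8, -0.3, -0.7]
grip_width: 0.0595
gripper_force: 0.0
```

Call:
{"api": "apply_moves", "payload": {
  "rows": [
    [0, -0.015, 0, 0, 0, 0],
    [0, -0.03, 0, 0, 0, 0],
    [0, -0.04, 0, 0, 0, 0],
    [0, -0.048, 0, 0, 0, 0],
    [0, -0.052, 0, 0, 0, 0]
  ]
}}

```text
clock: 10.35
tcp_pos: [0.5305, 0.0583, 0.0065]
orientation: [0.06, -3.141, -0.0]
contact_force: [-0.2, 0.1, 0.4]
grip_width: 0.0601
gripper_force: 0.1
```

Call:
{"api": "apply_moves", "payload": {
  "rows": [
    [0, -0.006, 0, 0, 0, 0],
    [0, -0.012, 0, 0, 0, 0],
    [0, -0.012, 0, 0, 0, 0]
  ]
}}

```text
clock: 10.72
tcp_pos: [0.5307, 0.0563, 0.0067]
orientation: [-0.062, 3.14, 0.002]
contact_force: [-0.3, 3.3, -0.1]
grip_width: 0.0594
gripper_force: 1.8
```

```bash
python3 - <<'E'
from h import *
o=r.get_obs();print(w2g(o['tcp_pos']),o['contact_force'],o['gripper_force'])
f=r.grab_frame('side');print(blanks(f,False,.022))
f2=r.grab_frame('scene');print(blanks(f2,False,.022))
a,b=f2['pixels'][200:300,240:390],f['pixels'][210:300,250:370]
save(f,'s2.png',np.hstack([cv2.resize(a,(400,300)),cv2.resize(b,(400,300))]))
E
```

```text
[-0.05981292  0.01302115] [-0.28419739  3.33493693 -0.10205209] 1.7997678369283676
[(0.92, [0.5449, 0.0683], [-0.0452, 0.0245], 'ang_g', 0.025, 'len', 0.179), (0.62, [0.332, 0.1127], [-0.2564, 0.0767], 'ang_g', 0.692, 'len', 0.159)]
[(0.87, [0.334, 0.1122], [-0.2543, 0.0762], 'ang_g', 0.752, 'len', 0.206), (0.81, [0.548, 0.0655], [-0.0422, 0.0216], 'ang_g', -0.01, 'len', 0.175)]
```

View pics/s2.png

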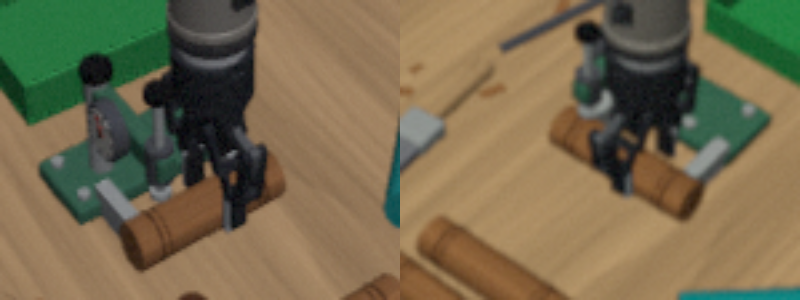

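The crops show the blank lying against the lugs, with the fingers straddling it. The contact force of 3.3 N agrees with that. Next I raise the hand and go to the button.

Call:
{"api": "apply_moves", "payload": {
  "rows": [
    [0, 0.016, 0, 0, 0, 0],
    [0, 0.016, -0.2, 0, 0, 0],
    [0, 0.016, -0.45, 0, 0, 0],
    [0, 0.016, -0.68, 0, 0, 0],
    [0, 0.02, -0.8, 0, 0, 0]
  ]
}}

```text
clock: 11.55
tcp_pos: [0.5313, 0.0595, 0.2096]
orientation: [-0.058, 3.138, -0.003]
contact_force: [-0.1, 0.2, -0.8]
grip_width: 0.06
gripper_force: 0.0
```

Call:
{"api": "apply_moves", "payload": {
  "rows": [
    [-0.12, 0.012, -0.01, 0, 0, 0],
    [-0.24, 0.012, -0.01, 0, 0, 0],
    [-0.24, 0.012, -0.01, 0, 0, 0],
    [-0.24, 0.012, -0.01, 0, 0, 0]
  ],
  "claw": 0
}}

```text
clock: 12.05
tcp_pos: [0.5893, 0.0651, 0.2085]
orientation: [0.06, -3.139, 0.001]
contact_force: [-0.1, -0.2, -0.1]
grip_width: 0.0002
gripper_force: 0.0
```

```bash
python3 - <<'E'
from h import *
o=r.get_obs();print(w2g(o['tcp_pos']),o['tcp_pos'],gog(0,.021,.175))
F={n:r.grab_frame(n) for n in('scene','side')}
q=[r.landmark_of(F[n],'gauge_button') for n in F];print([(l['point'],l['conf']) for z in q for l in z])
if all(q):
    p,e=tri(*[ray(F[n],z[0]['point']) for n,z in zip(F,q)]);print(p,e)
for n in F: print(n,proj(F[n],g2w(0,.021,.17)),blanks(F[n],False,.022))
a,b=[F[n]['pixels'][int(v)-50:int(v)+50,int(u)-66:int(u)+67] for n in F for u,v in[proj(F[n],g2w(0,.021,.15))]]
save(F['side'],'s3.png',np.hstack([cv2.resize(a,(400,300)),cv2.resize(b,(400,300))]))
E
```

```text
[-0.00094864  0.01968393] [0.58932387 0.06513536 0.20852958] ([-0.004, 0.0054, 0.1341], [-0.0006, -0.0011, 0.0008])
[([315.5, 268.1], 0.5), ([301.9, 226.2], 0.46), ([305.2, 218.1], 0.62), ([251.0, 320.1], 0.52), ([304.9, 239.6], 0.17)]
[0.59509803 0.09665409 0.1296842 ] [np.float64(0.04763883589577962), np.float64(0.04763883589577967)]
scene [299.95412244 228.48151355] [(0.87, [0.5478, 0.0653], [-0.0424, 0.0214], 'ang_g', -0.0, 'len', 0.178), (0.78, [0.3352, 0.1124], [-0.2532, 0.0763], 'ang_g', 0.739, 'len', 0.211), (0.48, [0.5379, -0.0392], [-0.0562, -0.0827], 'ang_g', 0.997, 'len', 0.163)]
side [306.09826317 218.19107173] [(0.94, [0.5464, 0.0672], [-0.0438, 0.0233], 'ang_g', 0.009, 'len', 0.175), (0.57, [0.3315, 0.1153], [-0.2568, 0.0794], 'ang_g', 0.746, 'len', 0.163)]
```

View pics/s3.png

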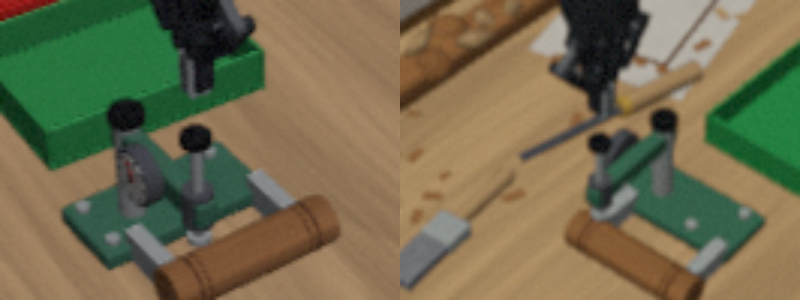

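The finger stands over the button (the black cap at (195,135) in the left crop), and the blank is flush with both lugs. Pressing now.

Call:
{"api": "apply_moves", "payload": {
  "rows": [
    [-0.004, 0.005, 0.1, 0, 0, 0],
    [-0.004, 0.005, 0.15, 0, 0, 0],
    [-0.004, 0.005, 0.19, 0, 0, 0],
    [-0.004, 0.005, 0.21, 0, 0, 0],
    [-0.004, 0.005, 0.222, 0, 0, 0]
  ]
}}

```text
clock: 12.98
tcp_pos: [0.5911, 0.0668, 0.1536]
orientation: [0.06, -3.141, 0.001]
contact_force: [-3.0, -0.5, 3.2]
grip_width: 0.0001
gripper_force: 1.6
```

Call:
{"api": "apply_moves", "payload": {
  "rows": [
    [0, 0, 0.006, 0, 0, 0],
    [0, 0, 0.01, 0, 0, 0],
    [0, 0, 0.012, 0, 0, 0],
    [0, 0, 0.012, 0, 0, 0]
  ]
}}

```text
clock: 13.48
tcp_pos: [0.5913, 0.0669, 0.152]
orientation: [-0.06, 3.14, -0.001]
contact_force: [-5.2, -1.9, 12.0]
grip_width: -0.0002
gripper_force: 5.9
```

Call:
{"api": "apply_moves", "payload": {
  "rows": [
    [0, 0, 0.002, 0, 0, 0],
    [0, 0, 0.002, 0, 0, 0],
    [0, 0, 0.002, 0, 0, 0],
    [0, 0, 0.002, 0, 0, 0]
  ]
}}

```text
clock: 13.98
tcp_pos: [0.5914, 0.0669, 0.1519]
orientation: [-0.06, 3.14, -0.002]
contact_force: [-7.2, -2.4, 15.7]
grip_width: -0.0001
gripper_force: 7.6
```

Call:
{"api": "apply_moves", "payload": {
  "rows": [
    [0, 0, -0.12, 0, 0, 0],
    [0, 0, -0.23, 0, 0, 0],
    [0.12, 0, -0.23, 0, 0, 0],
    [0.242, 0, -0.23, 0, 0, 0],
    [0.242, 0, -0.23, 0, 0, 0]
  ],
  "claw": 0.75
}}

```text
clock: 14.6
tcp_pos: [0.5296, 0.0646, 0.2078]
orientation: [-0.062, 3.14, -0.002]
contact_force: [0.5, -0.4, 0.5]
grip_width: 0.064
gripper_force: 0.0
```

```bash
python3 - <<'E'
from h import *
o=r.get_obs();print(w2g(o['tcp_pos']),o['tcp_pos'],gog(-.06,.022,.006))
E
```

```text
[-0.06064557  0.02134816] [0.52960624 0.06459017 0.20781452] ([-0.0021, 0.0035, 0.8073], [-0.0007, 0.0004, 0.0015])
```

Call:
{"api": "apply_moves", "payload": {
  "rows": [
    [0, 0.004, 0.25, 0, 0, 0],
    [0, 0.004, 0.5, 0, 0, 0],
    [0, 0.004, 0.7, 0, 0, 0],
    [0, 0.004, 0.78, 0, 0, 0],
    [0, 0.004, 0.805, 0, 0, 0]
  ]
}}

```text
clock: 15.22
tcp_pos: [0.5314, 0.066, 0.006]
orientation: [-0.061, 3.141, 0.001]
contact_force: [1.2, -0.6, 0.2]
grip_width: 0.0637
gripper_force: 0.0
```

Call:
{"api": "apply_moves", "payload": {
  "rows": [
    [0, 0, 0, 0, 0, 0],
    [0, 0, 0, 0, 0, 0],
    [0, 0, 0, 0, 0, 0],
    [0, 0, 0, 0, 0, 0]
  ],
  "claw": 0,
  "newtons": 40
}}

```text
clock: 15.72
tcp_pos: [0.5322, 0.0658, 0.0079]
orientation: [-0.06, 3.138, 0.0]
contact_force: [-0.3, -0.6, 7.9]
grip_width: 0.0429
gripper_force: 41.2
```

Call:
{"api": "apply_moves", "payload": {
  "rows": [
    [0, 0.03, -0.006, 0, 0, 0],
    [0, 0.07, -0.012, 0, 0, 0],
    [0, 0.12, -0.012, 0, 0, 0],
    [0, 0.16, -0.012, 0, 0, 0],
    [0, 0.18, -0.012, 0, 0, 0]
  ]
}}

```text
clock: 16.35
tcp_pos: [0.5288, 0.1118, 0.0092]
orientation: [0.063, -3.141, -0.001]
contact_force: [-0.2, 0.4, -1.6]
grip_width: 0.0427
gripper_force: 40.8
```

```bash
cat >> h.py <<'E'
def trays(F):
    out={}
    for t in('tray_green','tray_red'):
        rs=[(n,l) for n in F for l in r.landmark_of(F[n],t)[:1] if l['conf']>.4]
        for n,l in rs: print(t,n,round(l['conf'],2),atz(F[n],l['point'],0,n=='wrist').round(4)[:2])
E
python3 - <<'E'
from h import *
F={n:r.grab_frame(n) for n in('scene','side','wrist')}
o=r.get_obs();print(w2g(o['tcp_pos']),o['tcp_pos'],o['grip_width'],o['gripper_force'])
trays(F)
for n in('scene','side'): print(blanks(F[n],False,.022))
hsv={n:cv2.cvtColor(F[n]['pixels'],cv2.COLOR_RGB2HSV) for n in F}
for n in('scene','side'):
    h=hsv[n]
    for t,m in(('green',cv2.inRange(h,(55,120,40),(75,255,255))),('red',cv2.inRange(h,(0,200,60),(6,255,255))|cv2.inRange(h,(174,200,60),(180,255,255)))):
        cs,_=cv2.findContours(cv2.morphologyEx(m,cv2.MORPH_OPEN,np.ones((3,3))),0,2);c=max(cs,key=cv2.contourArea)
        q=cv2.approxPolyDP(cv2.convexHull(c),4,True)[:,0]
        print(n,t,[(p.tolist(),atz(F[n],p,.045).round(3)[:2].tolist()) for p in q])
E
```

```text
[-0.05965024  0.0674431 ] [0.52889576 0.11069039 0.00918995] 0.042461884907741984 40.7658576965332
tray_green scene 0.74 [ 0.5023 -0.2304]
tray_green side 0.74 [ 0.5101 -0.2294]
tray_red scene 0.65 [ 0.4965 -0.4145]
tray_red side 0.82 [ 0.4877 -0.4189]
[(0.84, [0.3325, 0.112], [-0.2559, 0.076], 'ang_g', 0.724, 'len', 0.208), (0.65, [0.5433, 0.1109], [-0.0452, 0.0671], 'ang_g', 0.013, 'len', 0.178)]
[(0.94, [0.5438, 0.1128], [-0.0447, 0.069], 'ang_g', -0.005, 'len', 0.179), (0.94, [0.3338, 0.1128], [-0.2545, 0.0767], 'ang_g', 0.749, 'len', 0.163), (0.44, [0.7167, -0.0938], [0.1204, -0.1439], 'ang_g', 1.306, 'len', 0.257)]
scene green [([315, 197], [0.402, -0.172]), ([314, 216], [0.452, -0.098]), ([253, 240], [0.638, -0.096]), ([223, 208], [0.644, -0.267]), ([222, 200], [0.63, -0.304]), ([287, 174], [0.408, -0.32])]
scene red [([290, 170], [0.389, -0.335]), ([218, 195], [0.629, -0.333]), ([201, 165], [0.606, -0.511]), ([264, 147], [0.39, -0.501])]
side green [([371, 187], [0.618, -0.308]), ([424, 213], [0.399, -0.317]), ([423, 221], [0.38, -0.281]), ([395, 248], [0.377, -0.117]), ([342, 218], [0.592, -0.112]), ([343, 209], [0.618, -0.15])]
side red [([380, 185], [0.601, -0.338]), ([408, 164], [0.597, -0.509]), ([457, 192], [0.373, -0.488]), ([428, 220], [0.37, -0.297])]
```

Call:
{"api": "apply_moves", "payload": {
  "rows": [
    [0, 0, -0.12, 0, 0, 0],
    [0, 0, -0.36, 0, 0, 0],
    [0, 0, -0.6, 0, 0, 0],
    [0, 0, -0.84, 0, 0, 0],
    [0, 0, -0.96, 0, 0, 0]
  ]
}}

```text
clock: 17.52
tcp_pos: [0.5299, 0.1111, 0.2528]
orientation: [-0.06, 3.137, 0.001]
contact_force: [0.2, 1.1, -1.9]
grip_width: 0.0427
gripper_force: 41.3
```

Call:
{"api": "apply_moves", "payload": {
  "rows": [
    [0.061, -0.62, 0, 0, 0, 0.511],
    [0.061, -0.62, 0, 0, 0, 0.511],
    [0.061, -0.62, 0, 0, 0, 0.511],
    [0.061, -0.62, 0, 0, 0, 0.511],
    [0.061, -0.62, 0, 0, 0, 0.511]
  ]
}}

```text
clock: 18.15
tcp_pos: [0.5193, -0.0456, 0.2492]
orientation: [-1.178, -2.912, 0.001]
contact_force: [0.5, 0.0, -0.9]
grip_width: 0.0427
gripper_force: 41.3
```

Call:
{"api": "apply_moves", "payload": {
  "rows": [
    [-0.404, -0.474, 0, 0, 0, 0.511],
    [-0.404, -0.474, 0, 0, 0, 0.511],
    [-0.404, -0.474, 0, 0, 0, 0.511],
    [-0.404, -0.474, 0, 0, 0, 0.511],
    [-0.404, -0.474, 0, 0, 0, 0.511]
  ]
}}

```text
clock: 18.77
tcp_pos: [0.5102, -0.2008, 0.2491]
orientation: [-2.222, -2.221, 0.0]
contact_force: [0.1, 0.4, -1.5]
grip_width: 0.0426
gripper_force: 41.4
```

```bash
python3 - <<'E'
from h import *
F={n:r.grab_frame(n) for n in('scene','side','wrist')}
o=r.get_obs();print(o['tcp_pos'],o['orientation'],o['joints'],o['grip_width'],o['gripper_force'])
trays(F);save(F['wrist'],'w4.png')
E
```

```text
[ 0.51043413 -0.20021613  0.24919361] [-2.21552690e+00 -2.22704766e+00  3.13274036e-04] [ 0.6595191   0.29151788 -0.4834333   1.81379991  0.15266842  1.07331932
  0.1254614 ] 0.04284898437458213 41.35852932929993
tray_green scene 0.95 [ 0.5204 -0.2226]
tray_red scene 0.75 [ 0.4904 -0.4092]
tray_red side 0.74 [ 0.4855 -0.4111]
```

View pics/w4.png

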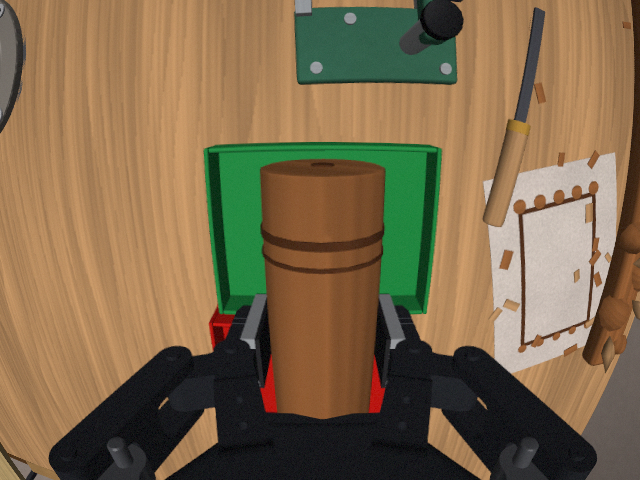

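The wrist view shows the held blank over the green tray. The outer rim corners are at about (205,149), (441,149), (428,314) and (216,312).

```bash
cat >> h.py <<'E'
def trayfit(f,col):
    h=cv2.cvtColor(f['pixels'],cv2.COLOR_RGB2HSV)
    m=cv2.inRange(h,(55,150,60),(70,255,255)) if col=='green' else cv2.inRange(h,(0,200,60),(6,255,255))|cv2.inRange(h,(174,200,60),(180,255,255))
    m=cv2.morphologyEx(m,cv2.MORPH_OPEN,np.ones((3,3)))
    c=max(cv2.findContours(m,0,2)[0],key=cv2.contourArea)
    w=np.array([atz(f,p,.045,True)[:2] for p in c[:,0]],np.float32)
    q=cv2.minAreaRect(w);return np.round(q[0],4),np.round(q[1],4),round(q[2],2),cv2.boxPoints(q).round(3).tolist()
E
python3 - <<'E'
from h import *
f=r.grab_frame('wrist')
print([atz(f,p,.045,True).round(4)[:2].tolist() for p in((205,149),(441,149),(428,314),(216,312))])
print(trayfit(f,'green'))
E
```

```text
[[0.3983, -0.1474], [0.6237, -0.1464], [0.6277, -0.3248], [0.394, -0.3231]]
(array([ 0.5103, -0.2331]), array([0.2271, 0.1799]), 0.31, [[0.3959999978542328, -0.14399999380111694], [0.3970000147819519, -0.3240000009536743], [0.6240000128746033, -0.32199999690055847], [0.6230000257492065, -0.14300000667572021]])
```

Call:
{"api": "apply_moves", "payload": {
  "rows": [
    [-0.077, -0.26, 0.1, 0, 0, 0],
    [-0.077, -0.26, 0.3, 0, 0, 0],
    [-0.077, -0.26, 0.5, 0, 0, 0],
    [-0.077, -0.26, 0.7, 0, 0, 0],
    [-0.077, -0.26, 0.74, 0, 0, 0]
  ]
}}

```text
clock: 19.9
tcp_pos: [0.4437, -0.2191, 0.0619]
orientation: [-2.213, -2.223, 0.003]
contact_force: [-0.3, 0.6, -0.4]
grip_width: 0.043
gripper_force: 41.4
```

Call:
{"api": "apply_moves", "payload": {
  "rows": [
    [0, 0, 0.06, 0, 0, 0],
    [0, 0, 0.12, 0, 0, 0],
    [0, 0, 0.17, 0, 0, 0],
    [0, 0, 0.19, 0, 0, 0],
    [0, 0, 0.195, 0, 0, 0]
  ]
}}

```text
clock: 20.52
tcp_pos: [0.4458, -0.2199, 0.0155]
orientation: [2.217, 2.226, -0.0]
contact_force: [0.0, 1.0, -0.7]
grip_width: 0.0428
gripper_force: 41.4
```

Call:
{"api": "apply_moves", "payload": {
  "rows": [
    [0, 0, 0.004, 0, 0, 0],
    [0, 0, 0.004, 0, 0, 0],
    [0, 0, 0.004, 0, 0, 0]
  ],
  "claw": 0.6
}}

```text
clock: 20.9
tcp_pos: [0.446, -0.22, 0.0149]
orientation: [2.217, 2.225, 0.0]
contact_force: [-0.1, 0.6, -0.4]
grip_width: 0.0511
gripper_force: 0.0
```

Call:
{"api": "apply_moves", "payload": {
  "rows": [
    [0, 0, -0.1, 0, 0, 0],
    [0, 0, -0.3, 0, 0, 0],
    [0, 0, -0.55, 0, 0, 0],
    [0, 0, -0.8, 0, 0, 0],
    [0, 0, -0.94, 0, 0, 0]
  ]
}}

```text
clock: 21.52
tcp_pos: [0.4467, -0.2201, 0.2533]
orientation: [2.214, 2.223, 0.002]
contact_force: [-0.0, 0.2, -0.1]
grip_width: 0.0516
gripper_force: 0.0
```

```bash
python3 - <<'E'
from h import *
f=r.grab_frame('wrist');print(blanks(f,True,.027)[:4],trayfit(f,'green')[:3],r.get_obs()['tcp_pos'])
f=r.grab_frame('side');print(blanks(f,False,.027));save(f,'s5.png',cv2.resize(f['pixels'][170:330,220:460],(720,480)))
E
```

```text
[(0.71, [0.5757, -0.0473], [-0.0187, -0.0922], 'ang_g', 0.086, 'len', 0.196), (0.66, [0.4472, -0.241], [-0.1543, -0.281], 'ang_g', -1.587, 'len', 0.171)] (array([ 0.5099, -0.2346]), array([0.2268, 0.1778]), 0.24) [ 0.44808207 -0.22068138  0.25416564]
[(0.93, [0.3302, 0.1197], [-0.2578, 0.0838], 'ang_g', 0.746, 'len', 0.159), (0.65, [0.7166, -0.09], [0.1205, -0.14], 'ang_g', 1.334, 'len', 0.255)]
```

View pics/s5.png

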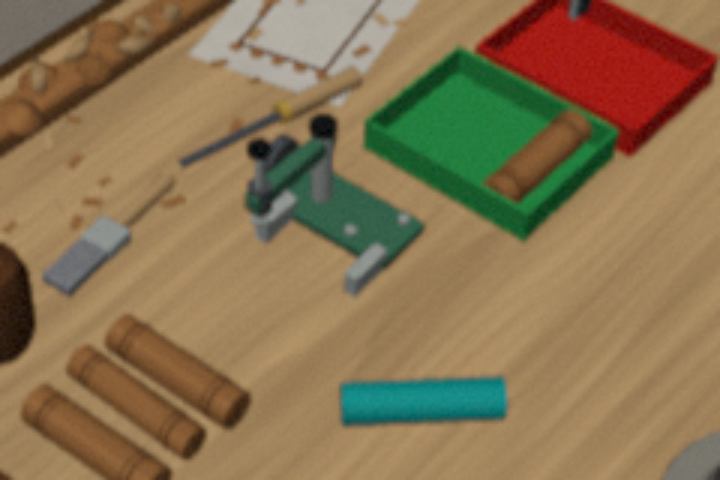

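Blank 1 lies flat in the green tray at (540,155) in the crop, and three blanks remain, the middle one thin. I'm going back to the second blank.

Call:
{"api": "apply_moves", "payload": {
  "rows": [
    [0.962, 0.186, 0, 0, 0, -0.511],
    [0.962, 0.186, 0, 0, 0, -0.511],
    [0.962, 0.186, 0, 0, 0, -0.511],
    [0.962, 0.186, 0, 0, 0, -0.511],
    [0.962, 0.186, 0, 0, 0, -0.511]
  ],
  "claw": 0
}}

```text
clock: 22.35
tcp_pos: [0.4905, 0.0263, 0.2483]
orientation: [-1.153, -2.92, -0.003]
contact_force: [0.4, -0.5, -0.1]
grip_width: -0.0004
gripper_force: 0.0
```

Call:
{"api": "apply_moves", "payload": {
  "rows": [
    [0.531, 0.823, 0, 0, 0, -0.511],
    [0.531, 0.823, 0, 0, 0, -0.511],
    [0.531, 0.823, 0, 0, 0, -0.511],
    [0.531, 0.823, 0, 0, 0, -0.511],
    [0.531, 0.823, 0, 0, 0, -0.511]
  ]
}}

```text
clock: 22.98
tcp_pos: [0.5356, 0.2667, 0.2476]
orientation: [0.078, -3.137, -0.005]
contact_force: [0.2, -0.8, 0.9]
grip_width: 0.0002
gripper_force: 0.0
```

```bash
python3 - <<'E'
from h import *
f=r.grab_frame('wrist');o=r.get_obs();print(o['tcp_pos'],w2g(o['tcp_pos']),gog(-.044,.217,.06))
for b in blanks(f,True,.022): print(b)
w=lambda p,z=.022:w2g(atz(f,p,z,True)).round(4).tolist()
save(f,'w6.png')
for n in('scene','side'):
    for b in blanks(r.grab_frame(n),False,.022):print(n,b)
E
```

```text
[0.53612942 0.26386975 0.24727598] [-0.04675519  0.22025004] ([-0.0139, -0.0139, 0.749], [0.0007, -0.0026, 0.0067])
(0.98, [0.3513, 0.1319], [-0.2364, 0.0952], 'ang_g', 0.724, 'len', 0.119)
scene (0.87, [0.3341, 0.1121], [-0.2543, 0.076], 'ang_g', 0.735, 'len', 0.207)
scene (0.81, [0.4427, -0.2596], [-0.1595, -0.2994], 'ang_g', 1.516, 'len', 0.176)
side (0.84, [0.3302, 0.1148], [-0.2581, 0.0789], 'ang_g', 0.722, 'len', 0.165)
side (0.76, [0.447, -0.2519], [-0.1549, -0.2919], 'ang_g', -1.586, 'len', 0.174)
```

View pics/w6.png

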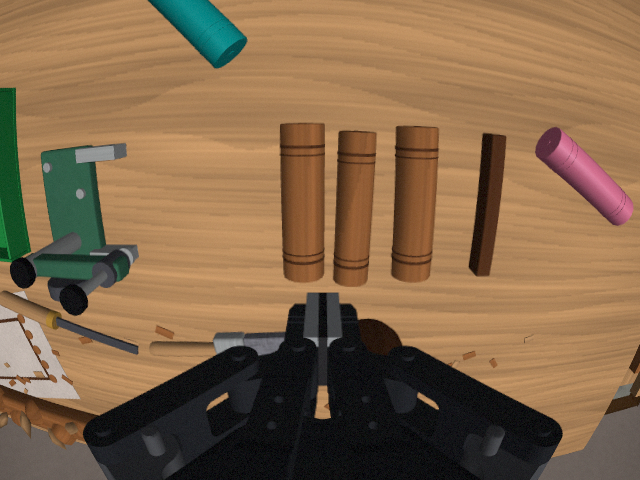

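The wrist view shows three blanks: a thick one at columns 281–324, a thin one at 335–375 and a thick one at 393–436. The gap after the first is narrow, so I'll top-roll it well clear before straddling it.

```bash
python3 - <<'E'
from h import *
f=r.grab_frame('wrist')
for nm,c,rad in(('A',((281,124),(324,124),(283,279),(324,279)),.022),('B',((338,132),(376,132),(333,284),(369,284)),.019),('C',((395,127),(438,127),(391,279),(431,279)),.022)):
    P=[w2g(atz(f,p,rad,True)) for p in c]
    print(nm,((P[0]+P[1])/2).round(4),((P[2]+P[3])/2).round(4),np.mean(P,0).round(4))
y=.2
E
```

```text
A [-0.1203  0.1956] [0.0446 0.1943] [-0.0378  0.1949]
B [-0.1123  0.2494] [0.0522 0.2467] [-0.03    0.2481]
C [-0.1194  0.3092] [0.0456 0.3138] [-0.0369  0.3115]
```

Call:
{"api": "apply_moves", "payload": {
  "rows": [
    [-0.01, -0.054, 0.2, 0, 0, 0.006],
    [-0.01, -0.054, 0.45, 0, 0, 0.006],
    [-0.01, -0.054, 0.65, 0, 0, 0.006],
    [-0.01, -0.054, 0.76, 0, 0, 0.006],
    [-0.01, -0.054, 0.79, 0, 0, 0.006]
  ]
}}

```text
clock: 23.95
tcp_pos: [0.5401, 0.2464, 0.0504]
orientation: [0.044, -3.139, 0.003]
contact_force: [-0.4, 0.4, 0.4]
grip_width: -0.0002
gripper_force: 0.0
```

Call:
{"api": "apply_moves", "payload": {
  "rows": [
    [0, 0, 0.01, 0, 0, 0],
    [0, 0, 0.018, 0, 0, 0],
    [0, 0, 0.024, 0, 0, 0]
  ]
}}

```text
clock: 24.32
tcp_pos: [0.5415, 0.248, 0.0471]
orientation: [-0.045, 3.14, 0.001]
contact_force: [-0.1, -0.0, -0.1]
grip_width: -0.0002
gripper_force: 0.0
```

Call:
{"api": "apply_moves", "payload": {
  "rows": [
    [0, 0, 0.006, 0, 0, -0.006],
    [0, 0, 0.012, 0, 0, -0.006]
  ]
}}

```text
clock: 24.58
tcp_pos: [0.5412, 0.2483, 0.044]
orientation: [-0.061, 3.14, 0.001]
contact_force: [-3.7, -0.7, 14.3]
grip_width: 0.0001
gripper_force: 7.1
```

Call:
{"api": "apply_moves", "payload": {
  "rows": [
    [0, -0.02, 0.003, 0, 0, 0],
    [0, -0.05, 0.004, 0, 0, 0],
    [0, -0.08, 0.005, 0, 0, 0]
  ]
}}

```text
clock: 24.95
tcp_pos: [0.542, 0.2293, 0.0436]
orientation: [-0.062, 3.139, 0.003]
contact_force: [-2.3, -0.2, 10.7]
grip_width: -0.0002
gripper_force: 5.4
```

Call:
{"api": "apply_moves", "payload": {
  "rows": [
    [0, -0.04, 0.001, 0, 0, 0],
    [0, -0.08, 0.002, 0, 0, 0],
    [0, -0.12, 0.003, 0, 0, 0],
    [0, -0.12, -0.06, 0, 0, 0]
  ]
}}

```text
clock: 25.45
tcp_pos: [0.542, 0.196, 0.056]
orientation: [0.058, -3.138, 0.003]
contact_force: [0.0, 0.5, -0.3]
grip_width: 0.0001
gripper_force: 0.0
```

Call:
{"api": "apply_moves", "payload": {
  "rows": [
    [0, 0.02, -0.2, 0, 0, 0],
    [0, 0.04, -0.4, 0, 0, 0],
    [0, 0.04, -0.6, 0, 0, 0],
    [0, 0.04, -0.6, 0, 0, 0]
  ],
  "claw": 0.7
}}

```text
clock: 25.95
tcp_pos: [0.5443, 0.2103, 0.2121]
orientation: [-0.062, 3.133, 0.005]
contact_force: [0.6, 0.0, -0.5]
grip_width: 0.0599
gripper_force: 0.0
```

```bash
python3 - <<'E'
from h import *
f=r.grab_frame('wrist');o=r.get_obs();print(o['tcp_pos'],w2g(o['tcp_pos']))
h=cv2.cvtColor(f['pixels'],cv2.COLOR_RGB2HSV)
for b in blanks(f,True,.022): print(b)
# columns of blanks: brown darker/saturated
m=cv2.inRange(h,(5,140,40),(14,255,190));m=cv2.morphologyEx(m,cv2.MORPH_OPEN,np.ones((5,5)))
for c in cv2.findContours(m,0,2)[0]:
    if cv2.contourArea(c)<800: continue
    w=np.array([w2g(atz(f,p,.022,True)) for p in c[:,0]],np.float32);q=cv2.minAreaRect(w)
    print(cv2.boundingRect(c),np.round(q[0],4),np.round(q[1],4),round(q[2],1))
save(f,'w7.png')
E
```

```text
[0.54317765 0.20898667 0.20949679] [-0.04174199  0.16514379]
(0.67, [0.3655, 0.1456], [-0.2216, 0.1084], 'ang_g', 0.746, 'len', 0.078)
(0.44, [0.6577, -0.0035], [0.0648, -0.0514], 'ang_g', -0.883, 'len', 0.16)
(0, 399, 65, 43) [ 0.3576 -0.3684] [0.2086 0.1087] 84.8
(535, 133, 33, 145) [-0.0425  0.4093] [0.1604 0.0184] 0.2
(392, 125, 50, 168) [-0.0333  0.2547] [0.0374 0.1658] 89.3
(452, 121, 54, 166) [-0.0393  0.3189] [0.1699 0.0473] 1.6
(313, 114, 48, 177) [-0.0386  0.1786] [0.1697 0.043 ] 0.6
```

Call:
{"api": "apply_moves", "payload": {
  "rows": [
    [0.005, 0.052, 0.2, 0, 0, 0],
    [0.005, 0.052, 0.42, 0, 0, 0],
    [0.005, 0.052, 0.64, 0, 0, 0],
    [0.005, 0.052, 0.77, 0, 0, 0],
    [0.005, 0.052, 0.815, 0, 0, 0]
  ]
}}

```text
clock: 26.68
tcp_pos: [0.5382, 0.2198, -0.0]
orientation: [0.061, -3.136, 0.003]
contact_force: [0.5, 0.3, -0.8]
grip_width: 0.06
gripper_force: 0.0
```

Call:
{"api": "apply_moves", "payload": {
  "rows": [
    [0, -0.04, 0, 0, 0, 0],
    [0, -0.1, 0, 0, 0, 0],
    [0, -0.16, 0, 0, 0, 0],
    [0, -0.22, 0, 0, 0, 0],
    [0, -0.28, 0, 0, 0, 0]
  ]
}}

```text
clock: 27.3
tcp_pos: [0.5437, 0.1493, 0.0034]
orientation: [-0.059, 3.14, -0.0]
contact_force: [0.6, -0.1, 0.2]
grip_width: 0.0599
gripper_force: 0.1
```

Call:
{"api": "apply_moves", "payload": {
  "rows": [
    [0.02, -0.03, 0, 0, 0, 0],
    [0.045, -0.07, 0, 0, 0, 0],
    [0.07, -0.1, 0, 0, 0, 0],
    [0.07, -0.13, 0, 0, 0, 0],
    [0.07, -0.15, 0, 0, 0, 0]
  ]
}}

```text
clock: 27.92
tcp_pos: [0.5274, 0.1123, 0.0031]
orientation: [-0.06, 3.141, -0.0]
contact_force: [-0.9, 0.5, -0.2]
grip_width: 0.0596
gripper_force: 0.0
```

```bash
python3 - <<'E'
from h import *
o=r.get_obs();print(o['tcp_pos'],w2g(o['tcp_pos']),o['contact_force'],gog(-.06,.012,.0065))
for n in('scene','side'):
    f=r.grab_frame(n)
    print([b for b in blanks(f,False,.022) if b[2][1]>0 and b[2][0]>-.15])
E
```

```text
[0.52744003 0.11225861 0.00308687] [-0.06104696  0.0690641 ] [-0.88469728  0.50680062 -0.16571938] ([-0.0039, -0.2283, -0.0136], [-0.0, 0.0001, 0.0009])
[]
[]
```

Call:
{"api": "apply_moves", "payload": {
  "rows": [
    [0, -0.03, -0.012, 0, 0, 0],
    [0, -0.07, -0.012, 0, 0, 0],
    [0, -0.11, -0.012, 0, 0, 0],
    [0, -0.15, -0.012, 0, 0, 0],
    [0, -0.175, -0.012, 0, 0, 0]
  ]
}}

```text
clock: 28.75
tcp_pos: [0.5289, 0.0677, 0.0059]
orientation: [0.059, -3.141, 0.001]
contact_force: [0.5, 0.9, 0.7]
grip_width: 0.0597
gripper_force: 0.0
```

Call:
{"api": "apply_moves", "payload": {
  "rows": [
    [0, -0.015, 0, 0, 0, 0],
    [0, -0.03, 0, 0, 0, 0],
    [0, -0.042, 0, 0, 0, 0],
    [0, -0.05, 0, 0, 0, 0],
    [0, -0.05, 0, 0, 0, 0]
  ]
}}

```text
clock: 29.38
tcp_pos: [0.5294, 0.0565, 0.0061]
orientation: [-0.06, 3.141, 0.0]
contact_force: [-0.5, 0.7, 0.4]
grip_width: 0.0599
gripper_force: 0.0
```

```bash
python3 - <<'E'
from h import *
o=r.get_obs();print(o['tcp_pos'],w2g(o['tcp_pos']),o['contact_force'],o['gripper_force'])
F=[r.grab_frame(n) for n in('scene','side')]
for f in F: print([b for b in blanks(f,False,.022)])
a,b=[f['pixels'][int(v)-50:int(v)+50,int(u)-66:int(u)+67] for f in F for u,v in[proj(f,g2w(-.04,.021,.03))]]
save(F[0],'s8.png',np.hstack([cv2.resize(a,(400,300)),cv2.resize(b,(400,300))]))
E
```

```text
[0.52944977 0.05649939 0.00608486] [-0.06110122  0.0132687 ] [-0.45738551  0.69935832  0.36711064] 0.0
[(0.95, [0.3331, 0.111], [-0.2553, 0.075], 'ang_g', 0.748, 'len', 0.212), (0.79, [0.4439, -0.2617], [-0.1583, -0.3016], 'ang_g', 1.516, 'len', 0.171)]
[(0.77, [0.4465, -0.2496], [-0.1553, -0.2895], 'ang_g', -1.597, 'len', 0.17), (0.74, [0.3314, 0.1154], [-0.2568, 0.0795], 'ang_g', 0.74, 'len', 0.163)]
```

View pics/s8.png

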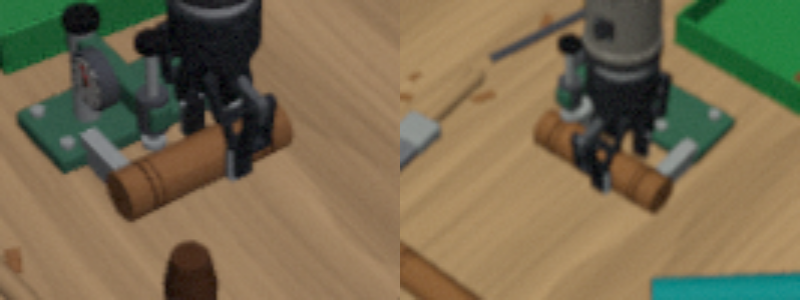

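The crops show the blank at or very near both lugs. I'll push a little more and then go to the button.

Call:
{"api": "apply_moves", "payload": {
  "rows": [
    [0, -0.006, 0, 0, 0, 0],
    [0, -0.01, 0, 0, 0, 0],
    [0, -0.01, 0, 0, 0, 0]
  ]
}}

```text
clock: 29.95
tcp_pos: [0.5295, 0.0562, 0.0063]
orientation: [-0.063, 3.14, 0.005]
contact_force: [-0.3, 5.7, -1.2]
grip_width: 0.0598
gripper_force: 2.9
```

Call:
{"api": "apply_moves", "payload": {
  "rows": [
    [0, 0.014, 0, 0, 0, 0],
    [0, 0.016, -0.2, 0, 0, 0],
    [0, 0.016, -0.45, 0, 0, 0],
    [0, 0.016, -0.68, 0, 0, 0],
    [0, 0.02, -0.81, 0, 0, 0]
  ]
}}

```text
clock: 30.58
tcp_pos: [0.5302, 0.0587, 0.2115]
orientation: [-0.059, 3.138, -0.002]
contact_force: [-0.7, 0.9, 0.2]
grip_width: 0.0602
gripper_force: 0.0
```

Call:
{"api": "apply_moves", "payload": {
  "rows": [
    [-0.12, 0.016, 0, 0, 0, 0],
    [-0.244, 0.016, 0, 0, 0, 0],
    [-0.244, 0.016, 0, 0, 0, 0],
    [-0.244, 0.016, 0, 0, 0, 0]
  ],
  "claw": 0
}}

```text
clock: 31.08
tcp_pos: [0.5893, 0.0651, 0.2081]
orientation: [0.061, -3.14, 0.001]
contact_force: [-0.3, -0.0, -0.0]
grip_width: -0.0002
gripper_force: 0.0
```

```bash
python3 - <<'E'
from h import *
o=r.get_obs();print(o['tcp_pos'],w2g(o['tcp_pos']),gog(0,.021,.152))
for n in('scene','side'): print([b for b in blanks(r.grab_frame(n),False,.022) if b[2][0]>-.15])
E
```

```text
[0.58927262 0.06511989 0.20814124] [-0.00100043  0.01967036] ([-0.0043, 0.0054, 0.2246], [-0.0003, -0.0009, 0.001])
[(0.59, [0.4574, -0.2758], [-0.1454, -0.3162], 'ang_g', 1.293, 'len', 0.156)]
[]
```

```bash
cat >> h.py <<'E'
def seat(rad=.022):
    for n in('scene','side'):
        f=r.grab_frame(n);h=cv2.cvtColor(f['pixels'],cv2.COLOR_RGB2HSV)
        u,v=proj(f,g2w(-.044,rad,rad));M=np.zeros(h.shape[:2],np.uint8);cv2.circle(M,(int(u),int(v)),50,255,-1)
        m=cv2.morphologyEx(cv2.inRange(h,(5,140,40),(14,255,190))&M,cv2.MORPH_OPEN,np.ones((3,3)))
        c=max(cv2.findContours(m,0,2)[0],key=cv2.contourArea)
        bx=cv2.boxPoints(cv2.minAreaRect(c));i=0 if np.linalg.norm(bx[0]-bx[1])<np.linalg.norm(bx[1]-bx[2]) else 1
        A,B=atz(f,(bx[i]+bx[(i+1)%4])/2,rad),atz(f,(bx[(i+2)%4]+bx[(i+3)%4])/2,rad);d=A-B;d=d if d[0]>0 else -d
        print(n,w2g((A+B)/2).round(4),'ang',round(float(np.arctan2(d[1],d[0])-GY),3),'len',np.linalg.norm(d).round(3))
E
python3 -c "
from h import *
seat()"
```

```text
scene [-0.044   0.0211] ang 0.012 len 0.162
side [-0.0773  0.0283] ang 0.098 len 0.041
```

Call:
{"api": "apply_moves", "payload": {
  "rows": [
    [-0.004, 0.005, 0.1, 0, 0, 0],
    [-0.004, 0.005, 0.15, 0, 0, 0],
    [-0.004, 0.005, 0.19, 0, 0, 0],
    [-0.004, 0.005, 0.21, 0, 0, 0],
    [-0.004, 0.005, 0.225, 0, 0, 0]
  ]
}}

```text
clock: 32.0
tcp_pos: [0.591, 0.0665, 0.1524]
orientation: [0.06, -3.141, 0.001]
contact_force: [-2.5, -1.6, 2.8]
grip_width: 0.0001
gripper_force: 1.6
```

Call:
{"api": "apply_moves", "payload": {
  "rows": [
    [0, 0, 0.006, 0, 0, 0],
    [0, 0, 0.01, 0, 0, 0],
    [0, 0, 0.01, 0, 0, 0],
    [0, 0, 0.01, 0, 0, 0],
    [0, 0, 0.01, 0, 0, 0]
  ]
}}

```text
clock: 32.62
tcp_pos: [0.5912, 0.0666, 0.1519]
orientation: [-0.06, 3.14, -0.002]
contact_force: [-8.3, -3.1, 17.6]
grip_width: -0.0
gripper_force: 8.4
```

Call:
{"api": "apply_moves", "payload": {
  "rows": [
    [0, 0, 0.001, 0, 0, 0],
    [0, 0, 0.001, 0, 0, 0],
    [0, 0, 0.001, 0, 0, 0]
  ]
}}

```text
clock: 33.0
tcp_pos: [0.5912, 0.0666, 0.1519]
orientation: [-0.06, 3.14, -0.003]
contact_force: [-8.5, -3.5, 18.8]
grip_width: 0.0005
gripper_force: 9.2
```

It reads 44 mm again, so it goes in the green tray. Grip, draw back, lift and carry.

Call:
{"api": "apply_moves", "payload": {
  "rows": [
    [0, 0, -0.12, 0, 0, 0],
    [0, 0, -0.23, 0, 0, 0],
    [0.12, 0, -0.23, 0, 0, 0],
    [0.242, 0, -0.23, 0, 0, 0],
    [0.242, 0.004, -0.23, 0, 0, 0]
  ],
  "claw": 0.75
}}

```text
clock: 33.62
tcp_pos: [0.5294, 0.0652, 0.2073]
orientation: [-0.062, 3.14, -0.002]
contact_force: [-0.2, -1.4, 1.0]
grip_width: 0.0641
gripper_force: 0.0
```

Call:
{"api": "apply_moves", "payload": {
  "rows": [
    [0, 0, 0.25, 0, 0, 0],
    [0, 0, 0.5, 0, 0, 0],
    [0, 0, 0.7, 0, 0, 0],
    [0, 0, 0.78, 0, 0, 0],
    [0, 0, 0.8, 0, 0, 0]
  ]
}}

```text
clock: 34.25
tcp_pos: [0.5312, 0.0657, 0.0067]
orientation: [0.061, -3.141, -0.001]
contact_force: [0.1, 0.3, 0.8]
grip_width: 0.0642
gripper_force: 0.0
```

Call:
{"api": "apply_moves", "payload": {
  "rows": [
    [0, 0, 0, 0, 0, 0],
    [0, 0, 0, 0, 0, 0],
    [0, 0, 0, 0, 0, 0],
    [0, 0, 0, 0, 0, 0]
  ],
  "claw": 0,
  "newtons": 40
}}

```text
clock: 34.75
tcp_pos: [0.5321, 0.0656, 0.0088]
orientation: [-0.06, 3.138, 0.0]
contact_force: [0.2, 0.7, 8.7]
grip_width: 0.043
gripper_force: 41.2
```

Call:
{"api": "apply_moves", "payload": {
  "rows": [
    [0, 0.03, -0.006, 0, 0, 0],
    [0, 0.07, -0.012, 0, 0, 0],
    [0, 0.12, -0.012, 0, 0, 0],
    [0, 0.16, -0.012, 0, 0, 0],
    [0, 0.18, -0.012, 0, 0, 0]
  ]
}}

```text
clock: 35.38
tcp_pos: [0.5287, 0.1115, 0.01]
orientation: [0.063, -3.141, -0.001]
contact_force: [-0.5, -0.5, -2.0]
grip_width: 0.0425
gripper_force: 40.8
```

```bash
python3 - <<'E'
from h import *
o=r.get_obs();print(o['tcp_pos'],w2g(o['tcp_pos']),o['grip_width'],o['gripper_force'])
F={n:r.grab_frame(n) for n in('scene','side')};trays(F)
for n in F: print([b for b in blanks(F[n],False,.022) if b[2][0]>-.15])
E
```

```text
[0.52865946 0.11149808 0.01001106] [-0.0598565   0.06825899] 0.04248535362623256 40.78165948390961
tray_green scene 0.77 [ 0.5055 -0.2348]
tray_green side 0.94 [ 0.5056 -0.2314]
tray_red scene 0.79 [ 0.5002 -0.4043]
tray_red side 0.71 [ 0.4927 -0.4174]
[]
[(0.53, [0.7256, 0.1589], [0.1387, 0.1084], 'ang_g', -1.451, 'len', 0.206)]
```

Call:
{"api": "apply_moves", "payload": {
  "rows": [
    [0, 0, -0.12, 0, 0, 0],
    [0, 0, -0.36, 0, 0, 0],
    [0, 0, -0.6, 0, 0, 0],
    [0, 0, -0.84, 0, 0, 0],
    [0, 0, -0.96, 0, 0, 0]
  ]
}}

```text
clock: 36.4
tcp_pos: [0.5298, 0.1107, 0.2535]
orientation: [-0.06, 3.137, 0.0]
contact_force: [0.5, 0.0, -2.1]
grip_width: 0.0431
gripper_force: 41.4
```

Call:
{"api": "apply_moves", "payload": {
  "rows": [
    [0.061, -0.62, 0, 0, 0, 0.511],
    [0.061, -0.62, 0, 0, 0, 0.511],
    [0.061, -0.62, 0, 0, 0, 0.511],
    [0.061, -0.62, 0, 0, 0, 0.511],
    [0.061, -0.62, 0, 0, 0, 0.511]
  ]
}}

```text
clock: 37.02
tcp_pos: [0.5192, -0.0461, 0.25]
orientation: [1.179, 2.912, -0.001]
contact_force: [0.1, 1.1, -2.0]
grip_width: 0.0426
gripper_force: 41.4
```

Call:
{"api": "apply_moves", "payload": {
  "rows": [
    [-0.404, -0.474, 0, 0, 0, 0.511],
    [-0.404, -0.474, 0, 0, 0, 0.511],
    [-0.404, -0.474, 0, 0, 0, 0.511],
    [-0.404, -0.474, 0, 0, 0, 0.511],
    [-0.404, -0.474, 0, 0, 0, 0.511]
  ]
}}

```text
clock: 37.65
tcp_pos: [0.5099, -0.2013, 0.2498]
orientation: [-2.222, -2.22, 0.001]
contact_force: [-0.4, 0.7, -2.7]
grip_width: 0.043
gripper_force: 41.5
```

```bash
python3 - <<'E'
from h import *
f=r.grab_frame('wrist');o=r.get_obs();print(o['tcp_pos'],o['grip_width'])
t=trayfit(f,'green');print(t);save(f,'w9.png')
h=cv2.cvtColor(f['pixels'],cv2.COLOR_RGB2HSV)
m=cv2.morphologyEx(cv2.inRange(h,(5,140,40),(14,255,190)),cv2.MORPH_OPEN,np.ones((5,5)))
for c in cv2.findContours(m,0,2)[0]:
    if cv2.contourArea(c)>800: print(cv2.boundingRect(c))
print(go([t[0][0]+.001,t[0][1]-.001+.016,.0145],0))
E
```

```text
[ 0.5100735  -0.20092012  0.24989569] 0.04289188920430815
(array([ 0.5099, -0.233 ]), array([0.2262, 0.1797]), 0.24, [[0.3959999978542328, -0.14399999380111694], [0.3970000147819519, -0.3230000138282776], [0.6230000257492065, -0.32199999690055847], [0.6230000257492065, -0.14300000667572021]])
(589, 183, 51, 181)
(237, 152, 146, 267)
([-0.0684, 0.0038, 0.9416], [-0.0003, -0.0, -0.0005])
```

View pics/w9.png

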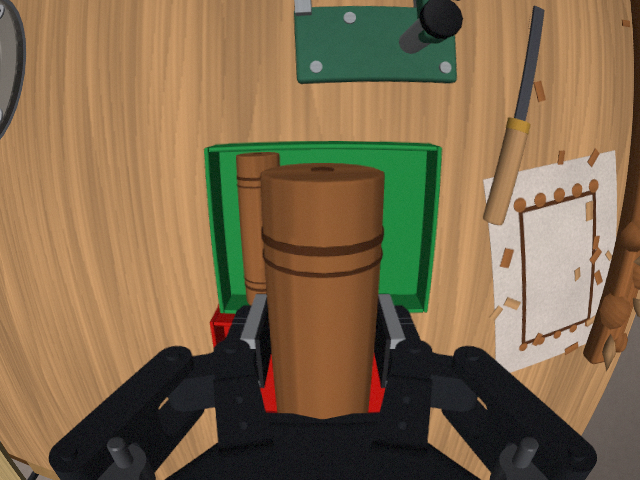

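The wrist view shows blank 1 at columns 237–280 in the left slot, with the middle of the tray free under the held blank. Placing this one in the middle.

Call:
{"api": "apply_moves", "payload": {
  "rows": [
    [-0.07, 0.01, 0.1, 0, 0, 0],
    [-0.07, 0.01, 0.3, 0, 0, 0],
    [-0.07, 0.01, 0.5, 0, 0, 0],
    [-0.07, 0.01, 0.7, 0, 0, 0],
    [-0.07, 0.01, 0.74, 0, 0, 0]
  ]
}}

```text
clock: 38.33
tcp_pos: [0.5105, -0.2174, 0.0622]
orientation: [-2.212, -2.223, 0.004]
contact_force: [-0.6, 0.4, -1.2]
grip_width: 0.0425
gripper_force: 41.4
```

Call:
{"api": "apply_moves", "payload": {
  "rows": [
    [0, 0, 0.06, 0, 0, 0],
    [0, 0, 0.12, 0, 0, 0],
    [0, 0, 0.17, 0, 0, 0],
    [0, 0, 0.19, 0, 0, 0],
    [0, 0, 0.197, 0, 0, 0]
  ]
}}

```text
clock: 38.95
tcp_pos: [0.5132, -0.2182, 0.0157]
orientation: [2.217, 2.226, -0.0]
contact_force: [-0.2, 0.6, -1.3]
grip_width: 0.0427
gripper_force: 41.4
```

Call:
{"api": "apply_moves", "payload": {
  "rows": [
    [0, 0, 0.005, 0, 0, 0],
    [0, 0, 0.005, 0, 0, 0],
    [0, 0, 0.005, 0, 0, 0]
  ],
  "claw": 0.58
}}

```text
clock: 39.33
tcp_pos: [0.5134, -0.2183, 0.0149]
orientation: [2.217, 2.225, 0.001]
contact_force: [0.7, -0.4, 0.5]
grip_width: 0.0493
gripper_force: 0.0
```

Call:
{"api": "apply_moves", "payload": {
  "rows": [
    [0, 0, -0.1, 0, 0, 0],
    [0, 0, -0.3, 0, 0, 0],
    [0, 0, -0.55, 0, 0, 0],
    [0, 0, -0.8, 0, 0, 0],
    [0, 0, -0.94, 0, 0, 0]
  ]
}}

```text
clock: 39.95
tcp_pos: [0.5142, -0.2183, 0.2535]
orientation: [2.214, 2.223, 0.003]
contact_force: [-0.0, 0.0, -0.3]
grip_width: 0.0495
gripper_force: 0.0
```

```bash
cat >> h.py <<'E'
def brown(f,rad=.022,g=True):
    h=cv2.cvtColor(f['pixels'],cv2.COLOR_RGB2HSV)
    m=cv2.morphologyEx(cv2.inRange(h,(5,140,40),(14,255,190)),cv2.MORPH_OPEN,np.ones((5,5)))
    for c in cv2.findContours(m,0,2)[0]:
        if cv2.contourArea(c)<800: continue
        w=np.array([w2g(atz(f,p,rad,True)) if g else atz(f,p,rad,True)[:2] for p in c[:,0]],np.float32);q=cv2.minAreaRect(w)
        print(cv2.boundingRect(c),np.round(q[0],4),np.round(q[1],4),round(q[2],1))
E
python3 - <<'E'
from h import *
f=r.grab_frame('wrist');o=r.get_obs();print(o['tcp_pos'])
brown(f,.027,False)
# to next: thin blank at y_g .2547
print(go(g2w(-.04,.265,.25)))
E
```

```text
[ 0.51605832 -0.2186795   0.25722366]
(586, 144, 54, 210) [ 0.9387 -0.2929] [0.0885 0.3205] 7.4
(232, 136, 46, 155) [ 0.4455 -0.2401] [0.0424 0.1681] 0.3
(299, 135, 43, 157) [ 0.513  -0.2403] [0.0421 0.1685] 0.2
([2.1098, 0.1087, 0.021], [0.0, 0.0, 0.0])
```

Call:
{"api": "apply_moves", "payload": {
  "rows": [
    [0.699, 0.035, 0, 0, 0, -0.34],
    [0.699, 0.035, 0, 0, 0, -0.34],
    [0.699, 0.035, 0, 0, 0, -0.34],
    [0.699, 0.035, 0, 0, 0, -0.34]
  ],
  "claw": 0
}}

```text
clock: 40.5
tcp_pos: [0.521, -0.0384, 0.25]
orientation: [1.539, 2.739, 0.003]
contact_force: [0.3, -0.8, 0.7]
grip_width: -0.0002
gripper_force: 0.0
```

Call:
{"api": "apply_moves", "payload": {
  "rows": [
    [0.583, 0.388, 0, 0, 0, -0.34],
    [0.583, 0.388, 0, 0, 0, -0.34],
    [0.583, 0.388, 0, 0, 0, -0.34],
    [0.583, 0.388, 0, 0, 0, -0.34]
  ]
}}

```text
clock: 41.0
tcp_pos: [0.5293, 0.1353, 0.2497]
orientation: [-0.766, -3.046, -0.004]
contact_force: [-0.0, -0.7, -0.8]
grip_width: -0.0001
gripper_force: 0.0
```

Call:
{"api": "apply_moves", "payload": {
  "rows": [
    [0.304, 0.631, 0, 0, 0, -0.34],
    [0.304, 0.631, 0, 0, 0, -0.34],
    [0.304, 0.631, 0, 0, 0, -0.34],
    [0.304, 0.631, 0, 0, 0, -0.34],
    [0.304, 0.631, 0, 0, 0, -0.34]
  ]
}}

```text
clock: 41.62
tcp_pos: [0.5394, 0.3041, 0.2487]
orientation: [0.049, -3.141, 0.003]
contact_force: [-0.1, -0.7, 0.2]
grip_width: 0.0002
gripper_force: 0.0
```

```bash
python3 - <<'E'
from h import *
f=r.grab_frame('wrist');o=r.get_obs();print(o['tcp_pos'],w2g(o['tcp_pos']));brown(f,.02)
print(gog(-.042,.264,.045))
E
```

```text
[0.53958405 0.30365323 0.24889907] [-0.04183127  0.2598785 ]
(0, 389, 90, 51) [ 0.3649 -0.281 ] [0.2824 0.1148] 89.7
(301, 125, 38, 156) [-0.0329  0.2555] [0.037  0.1659] 89.2
(450, 124, 25, 145) [-0.0417  0.409 ] [0.16   0.0177] 0.5
(360, 118, 43, 158) [-0.0392  0.3191] [0.1685 0.0433] 1.7
([0.0006, 0.0183, 0.8156], [-0.0014, -0.0001, -0.004])
```

Call:
{"api": "apply_moves", "payload": {
  "rows": [
    [-0.01, 0.016, 0.2, 0, 0, -0.004],
    [-0.01, 0.016, 0.44, 0, 0, -0.004],
    [-0.01, 0.016, 0.68, 0, 0, -0.004],
    [-0.01, 0.016, 0.79, 0, 0, -0.004],
    [-0.01, 0.016, 0.825, 0, 0, -0.004]
  ]
}}

```text
clock: 42.3
tcp_pos: [0.541, 0.3072, 0.0414]
orientation: [0.06, -3.139, 0.005]
contact_force: [-0.6, 0.1, 0.4]
grip_width: -0.0001
gripper_force: 0.0
```

Call:
{"api": "apply_moves", "payload": {
  "rows": [
    [0, 0, 0.008, 0, 0, 0],
    [0, 0, 0.012, 0, 0, 0],
    [0, 0, 0.012, 0, 0, 0]
  ]
}}

```text
clock: 42.68
tcp_pos: [0.5415, 0.3107, 0.0415]
orientation: [-0.065, 3.139, 0.001]
contact_force: [-0.3, 1.4, -0.2]
grip_width: -0.0001
gripper_force: 0.0
```

Call:
{"api": "apply_moves", "payload": {
  "rows": [
    [0, -0.015, 0.006, 0, 0, 0],
    [0, -0.02, 0.01, 0, 0, 0]
  ]
}}

```text
clock: 42.92
tcp_pos: [0.5413, 0.3051, 0.038]
orientation: [-0.065, 3.14, -0.0]
contact_force: [-1.0, 0.3, 7.4]
grip_width: 0.0003
gripper_force: 4.1
```

Contact came at z = 0.038. Now rolling.

Call:
{"api": "apply_moves", "payload": {
  "rows": [
    [0, -0.03, 0.004, 0, 0, 0],
    [0, -0.07, 0.006, 0, 0, 0],
    [0, -0.11, 0.007, 0, 0, 0],
    [0, -0.15, 0.007, 0, 0, 0],
    [0, -0.18, 0.007, 0, 0, 0]
  ]
}}

```text
clock: 43.55
tcp_pos: [0.543, 0.2596, 0.0359]
orientation: [-0.065, 3.141, -0.001]
contact_force: [0.4, -0.3, 0.9]
grip_width: 0.0
gripper_force: 0.0
```

Call:
{"api": "apply_moves", "payload": {
  "rows": [
    [0, 0, -0.06, 0, 0, 0],
    [0, 0.04, -0.25, 0, 0, 0],
    [0, 0.06, -0.45, 0, 0, 0],
    [0, 0.06, -0.66, 0, 0, 0],
    [0, 0.06, -0.66, 0, 0, 0]
  ],
  "claw": 0.65
}}

```text
clock: 44.18
tcp_pos: [0.5439, 0.2783, 0.2066]
orientation: [-0.066, 3.133, 0.007]
contact_force: [0.0, 1.1, 0.3]
grip_width: 0.0553
gripper_force: 0.0
```

```bash
python3 - <<'E'
from h import *
f=r.grab_frame('wrist');o=r.get_obs();print(o['tcp_pos'],w2g(o['tcp_pos']),gog(-.044,.228,.006));brown(f,.02)
E
```

```text
[0.54303786 0.27683266 0.20382292] [-0.03937195  0.23294852] ([0.0219, -0.0213, 0.7912], [0.0013, 0.0027, 0.0032])
(0, 405, 55, 45) [ 0.368  -0.3167] [0.1039 0.2102] 4.2
(339, 385, 59, 35) [0.1983 0.2921] [0.0643 0.0598] 77.8
(484, 124, 32, 157) [-0.0418  0.4098] [0.1609 0.0177] 0.3
(298, 119, 43, 175) [-0.0335  0.2303] [0.0369 0.1669] 89.3
(389, 114, 52, 176) [-0.0387  0.3196] [0.1708 0.0445] 1.5
```

Call:
{"api": "apply_moves", "payload": {
  "rows": [
    [0, -0.01, 0.2, 0, 0, 0.003],
    [0, -0.01, 0.42, 0, 0, 0.003],
    [0, -0.01, 0.62, 0, 0, 0.003],
    [0, -0.01, 0.74, 0, 0, 0.003],
    [0, -0.01, 0.78, 0, 0, 0.003]
  ]
}}

```text
clock: 44.85
tcp_pos: [0.5404, 0.2719, 0.0032]
orientation: [0.059, -3.136, 0.004]
contact_force: [-0.6, 0.7, 0.8]
grip_width: 0.0552
gripper_force: 0.0
```

Call:
{"api": "apply_moves", "payload": {
  "rows": [
    [0, -0.04, 0, 0, 0, 0],
    [0, -0.1, 0, 0, 0, 0],
    [0, -0.16, 0, 0, 0, 0],
    [0, -0.22, 0, 0, 0, 0],
    [0, -0.28, 0, 0, 0, 0]
  ]
}}

```text
clock: 45.48
tcp_pos: [0.5453, 0.2015, 0.0064]
orientation: [-0.057, 3.14, -0.0]
contact_force: [-0.1, -0.4, -0.4]
grip_width: 0.0555
gripper_force: 0.0
```

Call:
{"api": "apply_moves", "payload": {
  "rows": [
    [0, -0.06, 0, 0, 0, 0],
    [0, -0.12, 0, 0, 0, 0],
    [0, -0.18, 0, 0, 0, 0],
    [0, -0.24, 0, 0, 0, 0],
    [0, -0.28, 0, 0, 0, 0]
  ]
}}

```text
clock: 46.1
tcp_pos: [0.5476, 0.1317, 0.006]
orientation: [0.057, -3.141, 0.001]
contact_force: [-0.4, 0.8, -0.1]
grip_width: 0.0554
gripper_force: 0.0
```

```bash
python3 - <<'E'
from h import *
o=r.get_obs();print(o['tcp_pos'],w2g(o['tcp_pos']),o['contact_force'],gog(-.06,.0104,.006))
E
```

```text
[0.54763925 0.13172786 0.00595773] [-0.04014137  0.08777282] [-0.38596175  0.79059831 -0.13981132] ([0.0792, -0.3096, -0.0], [-0.0003, -0.0001, -0.0006])
```

Call:
{"api": "apply_moves", "payload": {
  "rows": [
    [0.04, -0.02, 0, 0, 0, 0],
    [0.078, -0.05, 0, 0, 0, 0],
    [0.078, -0.09, 0, 0, 0, 0],
    [0.078, -0.13, 0, 0, 0, 0],
    [0.078, -0.17, 0, 0, 0, 0]
  ]
}}

```text
clock: 46.72
tcp_pos: [0.53, 0.0893, 0.0062]
orientation: [-0.057, 3.141, 0.0]
contact_force: [-0.2, 0.4, -0.0]
grip_width: 0.0555
gripper_force: 0.0
```

Call:
{"api": "apply_moves", "payload": {
  "rows": [
    [0, -0.03, 0, 0, 0, 0],
    [0, -0.06, 0, 0, 0, 0],
    [0, -0.09, 0, 0, 0, 0],
    [0, -0.12, 0, 0, 0, 0],
    [0, -0.136, 0, 0, 0, 0]
  ]
}}

```text
clock: 47.35
tcp_pos: [0.5309, 0.0552, 0.006]
orientation: [0.057, -3.141, 0.0]
contact_force: [0.4, -0.6, -0.2]
grip_width: 0.0556
gripper_force: 0.0
```

Call:
{"api": "apply_moves", "payload": {
  "rows": [
    [0, -0.006, 0, 0, 0, 0],
    [0, -0.01, 0, 0, 0, 0],
    [0, -0.01, 0, 0, 0, 0]
  ]
}}

```text
clock: 47.72
tcp_pos: [0.531, 0.0536, 0.0061]
orientation: [-0.058, 3.141, 0.0]
contact_force: [0.4, 0.2, 0.2]
grip_width: 0.0558
gripper_force: 0.0
```

```bash
python3 - <<'E'
from h import *
o=r.get_obs();print(o['tcp_pos'],w2g(o['tcp_pos']),o['contact_force'],o['gripper_force'])
F=[r.grab_frame(n) for n in('scene','side')]
a,b=[f['pixels'][int(v)-50:int(v)+50,int(u)-66:int(u)+67] for f in F for u,v in[proj(f,g2w(-.04,.021,.03))]]
save(F[0],'s10.png',np.hstack([cv2.resize(a,(400,300)),cv2.resize(b,(400,300))]))
E
```

```text
[0.53097084 0.05360162 0.00607748] [-0.05968838  0.01031665] [0.35297367 0.2224395  0.23347607] 0.0
```

View pics/s10.png

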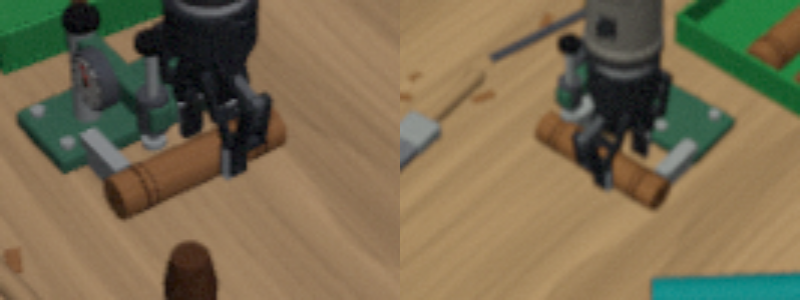

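The crops show the thin blank at the lugs, but there is no contact force yet. I'll nudge it further.

Call:
{"api": "apply_moves", "payload": {
  "rows": [
    [0, -0.005, 0, 0, 0, 0],
    [0, -0.008, 0, 0, 0, 0],
    [0, -0.008, 0, 0, 0, 0]
  ]
}}

```text
clock: 48.2
tcp_pos: [0.531, 0.0524, 0.0062]
orientation: [-0.059, 3.141, 0.002]
contact_force: [-0.6, 3.6, -0.7]
grip_width: 0.0557
gripper_force: 2.0
```

Call:
{"api": "apply_moves", "payload": {
  "rows": [
    [0, -0.004, 0, 0, 0, 0],
    [0, -0.006, 0, 0, 0, 0],
    [0, -0.006, 0, 0, 0, 0]
  ]
}}

```text
clock: 48.58
tcp_pos: [0.531, 0.0523, 0.0063]
orientation: [-0.061, 3.14, 0.005]
contact_force: [-1.1, 8.3, -0.3]
grip_width: 0.0558
gripper_force: 3.8
```

Call:
{"api": "apply_moves", "payload": {
  "rows": [
    [0, 0.016, 0, 0, 0, 0],
    [0, 0.02, -0.2, 0, 0, 0],
    [0, 0.02, -0.45, 0, 0, 0],
    [0, 0.02, -0.68, 0, 0, 0],
    [0, 0.02, -0.81, 0, 0, 0]
  ]
}}

```text
clock: 49.2
tcp_pos: [0.5318, 0.0543, 0.2115]
orientation: [-0.056, 3.138, -0.002]
contact_force: [-0.1, 0.2, -0.8]
grip_width: 0.0554
gripper_force: 0.0
```

Call:
{"api": "apply_moves", "payload": {
  "rows": [
    [-0.12, 0.03, 0, 0, 0, 0],
    [-0.242, 0.034, 0, 0, 0, 0],
    [-0.242, 0.034, 0, 0, 0, 0],
    [-0.242, 0.034, 0, 0, 0, 0]
  ],
  "claw": 0
}}

```text
clock: 49.7
tcp_pos: [0.5903, 0.0652, 0.2081]
orientation: [0.058, -3.14, 0.001]
contact_force: [-0.4, -0.2, -0.1]
grip_width: -0.0001
gripper_force: 0.0
```

```bash
python3 - <<'E'
from h import *
o=r.get_obs();print(o['tcp_pos'],w2g(o['tcp_pos']),gog(0,.021,.146));seat(.019)
E
```

```text
[0.59030844 0.06515665 0.20812436] [3.60469021e-05 1.96687772e-02] ([-0.0002, 0.0055, 0.2485], [-0.0006, -0.0009, -0.0002])
scene [-0.04    0.0195] ang -0.002 len 0.165
side [0.0188 0.0227] ang 0.691 len 0.019
```

Call:
{"api": "apply_moves", "payload": {
  "rows": [
    [0, 0.005, 0.1, 0, 0, 0],
    [0, 0.005, 0.15, 0, 0, 0],
    [0, 0.005, 0.19, 0, 0, 0],
    [0, 0.005, 0.22, 0, 0, 0],
    [0, 0.005, 0.24, 0, 0, 0]
  ]
}}

```text
clock: 50.42
tcp_pos: [0.5909, 0.0667, 0.1485]
orientation: [0.058, -3.141, 0.001]
contact_force: [-1.7, -1.5, 3.2]
grip_width: 0.0
gripper_force: 1.8
```

Call:
{"api": "apply_moves", "payload": {
  "rows": [
    [0, 0, 0.008, 0, 0, 0],
    [0, 0, 0.014, 0, 0, 0],
    [0, 0, 0.018, 0, 0, 0],
    [0, 0, 0.02, 0, 0, 0],
    [0, 0, 0.02, 0, 0, 0]
  ]
}}

```text
clock: 51.05
tcp_pos: [0.5912, 0.0669, 0.1459]
orientation: [-0.058, 3.14, -0.003]
contact_force: [-9.0, -3.5, 20.1]
grip_width: 0.0
gripper_force: 9.8
```

Call:
{"api": "apply_moves", "payload": {
  "rows": [
    [0, 0, 0.001, 0, 0, 0],
    [0, 0, 0.001, 0, 0, 0],
    [0, 0, 0.001, 0, 0, 0]
  ]
}}

```text
clock: 51.42
tcp_pos: [0.5912, 0.0669, 0.1458]
orientation: [-0.057, 3.14, -0.003]
contact_force: [-9.4, -4.2, 21.3]
grip_width: 0.0002
gripper_force: 10.6
```

It reads 38 mm, so it goes in the red tray. Grip and carry.

Call:
{"api": "apply_moves", "payload": {
  "rows": [
    [0, 0, -0.12, 0, 0, 0],
    [0, 0, -0.254, 0, 0, 0],
    [0.12, 0, -0.254, 0, 0, 0],
    [0.242, 0, -0.254, 0, 0, 0],
    [0.242, -0.006, -0.254, 0, 0, 0]
  ],
  "claw": 0.7
}}

```text
clock: 52.05
tcp_pos: [0.5295, 0.0634, 0.2071]
orientation: [-0.06, 3.14, -0.002]
contact_force: [0.3, 0.4, 0.1]
grip_width: 0.0596
gripper_force: 0.0
```

Call:
{"api": "apply_moves", "payload": {
  "rows": [
    [0, 0, 0.25, 0, 0, 0],
    [0, 0, 0.5, 0, 0, 0],
    [0, 0, 0.7, 0, 0, 0],
    [0, 0, 0.78, 0, 0, 0],
    [0, 0, 0.805, 0, 0, 0]
  ]
}}

```text
clock: 52.68
tcp_pos: [0.5313, 0.0636, 0.0053]
orientation: [-0.058, 3.141, 0.001]
contact_force: [-1.0, 0.5, 1.1]
grip_width: 0.0597
gripper_force: 0.0
```

Call:
{"api": "apply_moves", "payload": {
  "rows": [
    [0, 0, 0, 0, 0, 0],
    [0, 0, 0, 0, 0, 0],
    [0, 0, 0, 0, 0, 0],
    [0, 0, 0, 0, 0, 0]
  ],
  "claw": 0,
  "newtons": 40
}}

```text
clock: 53.18
tcp_pos: [0.5321, 0.0634, 0.0072]
orientation: [-0.058, 3.138, 0.0]
contact_force: [0.1, -0.3, 7.2]
grip_width: 0.0368
gripper_force: 40.5
```

Call:
{"api": "apply_moves", "payload": {
  "rows": [
    [0, 0.03, -0.006, 0, 0, 0],
    [0, 0.07, -0.012, 0, 0, 0],
    [0, 0.12, -0.012, 0, 0, 0],
    [0, 0.16, -0.012, 0, 0, 0],
    [0, 0.18, -0.012, 0, 0, 0]
  ]
}}

```text
clock: 53.8
tcp_pos: [0.5288, 0.1094, 0.0085]
orientation: [0.06, -3.141, -0.001]
contact_force: [-0.5, -0.1, -0.7]
grip_width: 0.0369
gripper_force: 40.1
```

```bash
python3 - <<'E'
from h import *
o=r.get_obs();print(o['tcp_pos'],w2g(o['tcp_pos']),o['grip_width'],o['gripper_force'])
F={n:r.grab_frame(n) for n in('scene','side')};trays(F)
E
```

```text
[0.52875128 0.10939424 0.00851736] [-0.05984257  0.06615319] 0.03694654751735976 40.088818073272705
tray_green scene 0.63 [ 0.5088 -0.2289]
tray_green side 0.87 [ 0.5042 -0.2278]
tray_red scene 0.95 [ 0.475  -0.3905]
tray_red side 0.78 [ 0.4614 -0.406 ]
```

Call:
{"api": "apply_moves", "payload": {
  "rows": [
    [0, 0, -0.12, 0, 0, 0],
    [0, 0, -0.36, 0, 0, 0],
    [0, 0, -0.6, 0, 0, 0],
    [0, 0, -0.84, 0, 0, 0],
    [0, 0, -0.96, 0, 0, 0]
  ]
}}

```text
clock: 54.72
tcp_pos: [0.5299, 0.1084, 0.2519]
orientation: [-0.057, 3.137, 0.0]
contact_force: [0.8, 0.3, -1.9]
grip_width: 0.0366
gripper_force: 40.4
```

Call:
{"api": "apply_moves", "payload": {
  "rows": [
    [0.076, -0.66, 0, 0, 0, 0.34],
    [0.076, -0.66, 0, 0, 0, 0.34],
    [0.076, -0.66, 0, 0, 0, 0.34],
    [0.076, -0.66, 0, 0, 0, 0.34]
  ]
}}

```text
clock: 55.22
tcp_pos: [0.5153, -0.0624, 0.2481]
orientation: [-0.786, -3.041, 0.004]
contact_force: [0.8, -0.3, -1.2]
grip_width: 0.037
gripper_force: 40.5
```

Call:
{"api": "apply_moves", "payload": {
  "rows": [
    [-0.27, -0.607, 0, 0, 0, 0.34],
    [-0.27, -0.607, 0, 0, 0, 0.34],
    [-0.27, -0.607, 0, 0, 0, 0.34],
    [-0.27, -0.607, 0, 0, 0, 0.34]
  ]
}}

```text
clock: 55.72
tcp_pos: [0.5021, -0.2265, 0.248]
orientation: [-1.557, -2.728, 0.002]
contact_force: [0.0, -0.0, -1.8]
grip_width: 0.0366
gripper_force: 40.6
```

Call:
{"api": "apply_moves", "payload": {
  "rows": [
    [-0.541, -0.384, 0, 0, 0, 0.34],
    [-0.541, -0.384, 0, 0, 0, 0.34],
    [-0.541, -0.384, 0, 0, 0, 0.34],
    [-0.541, -0.384, 0, 0, 0, 0.34],
    [-0.541, -0.384, 0, 0, 0, 0.34]
  ]
}}

```text
clock: 56.35
tcp_pos: [0.4912, -0.3859, 0.2484]
orientation: [-2.209, -2.232, -0.002]
contact_force: [-0.5, 0.6, -0.1]
grip_width: 0.0364
gripper_force: 40.6
```

```bash
python3 - <<'E'
from h import *
f=r.grab_frame('wrist');o=r.get_obs();print(o['tcp_pos'],o['orientation'],o['grip_width'])
print(trayfit(f,'red'));print(trayfit(f,'green')[:3]);save(f,'w11.png')
E
```

```text
[ 0.49129762 -0.38563983  0.24859306] [-2.20914477e+00 -2.23283250e+00 -2.08036103e-03] 0.03675711434103747
(array([ 0.4648, -0.4128]), array([0.1796, 0.2271]), 89.5, [[0.3499999940395355, -0.5019999742507935], [0.578000009059906, -0.5040000081062317], [0.5789999961853027, -0.3240000009536743], [0.35199999809265137, -0.32199999690055847]])
(array([ 0.5095, -0.252 ]), array([0.1451, 0.2267]), 89.55)
```

View pics/w11.png

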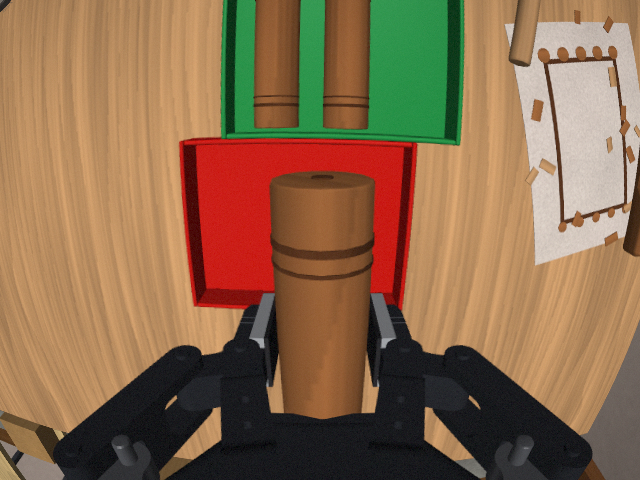

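The red tray has been knocked to centre (0.465, -0.413). The wrist view shows its rim corners near (183,141), (416,143), (405,307) and (195,303). Placing the blank in its middle.

Call:
{"api": "apply_moves", "payload": {
  "rows": [
    [-0.028, -0.101, 0.1, 0, 0, 0.006],
    [-0.028, -0.101, 0.3, 0, 0, 0.006],
    [-0.028, -0.101, 0.5, 0, 0, 0.006],
    [-0.028, -0.101, 0.7, 0, 0, 0.006],
    [-0.028, -0.101, 0.74, 0, 0, 0.006]
  ]
}}

```text
clock: 57.02
tcp_pos: [0.4637, -0.3923, 0.0609]
orientation: [-2.217, -2.217, -0.0]
contact_force: [0.5, 0.5, -0.7]
grip_width: 0.0365
gripper_force: 40.6
```

Call:
{"api": "apply_moves", "payload": {
  "rows": [
    [0, 0, 0.06, 0, 0, 0],
    [0, 0, 0.12, 0, 0, 0],
    [0, 0, 0.17, 0, 0, 0],
    [0, 0, 0.19, 0, 0, 0],
    [0, 0, 0.196, 0, 0, 0]
  ]
}}

```text
clock: 57.65
tcp_pos: [0.465, -0.3956, 0.0145]
orientation: [2.226, 2.217, 0.0]
contact_force: [0.3, 0.2, -0.7]
grip_width: 0.0364
gripper_force: 40.6
```

Call:
{"api": "apply_moves", "payload": {
  "rows": [
    [0, 0, 0.005, 0, 0, 0],
    [0, 0, 0.005, 0, 0, 0],
    [0, 0, 0.005, 0, 0, 0]
  ],
  "claw": 0.65
}}

```text
clock: 58.02
tcp_pos: [0.4652, -0.3957, 0.0137]
orientation: [2.225, 2.217, 0.0]
contact_force: [1.0, 0.2, 0.1]
grip_width: 0.0555
gripper_force: 0.0
```

Call:
{"api": "apply_moves", "payload": {
  "rows": [
    [0, 0, -0.1, 0, 0, 0],
    [0, 0, -0.3, 0, 0, 0],
    [0, 0, -0.55, 0, 0, 0],
    [0, 0, -0.8, 0, 0, 0],
    [0, 0, -0.94, 0, 0, 0]
  ]
}}

```text
clock: 58.65
tcp_pos: [0.4661, -0.3959, 0.2525]
orientation: [2.222, 2.214, 0.001]
contact_force: [0.4, -1.6, -0.5]
grip_width: 0.0555
gripper_force: 0.0
```

```bash
python3 - <<'E'
from h import *
f=r.grab_frame('wrist');o=r.get_obs();print(o['tcp_pos'],o['orientation'])
brown(f,.024,False);print(trayfit(f,'red')[:3])
d=(g2w(-.042,.328,.25)-o['tcp_pos']);print(d/3)
E
```

```text
[ 0.46762474 -0.39684356  0.25636313] [2.21867656e+00 2.20982007e+00 1.41057581e-03]
(302, 137, 38, 156) [ 0.4649 -0.4204] [0.1687 0.0371] 89.8
(348, 0, 43, 117) [ 0.5132 -0.2543] [0.1214 0.0418] 89.8
(278, 0, 44, 116) [ 0.4451 -0.2546] [0.119 0.042] 89.8
(array([ 0.4645, -0.4137]), array([0.178 , 0.2274]), 89.37)
[ 0.02309026  0.25618848 -0.00212104]
```

Call:
{"api": "apply_moves", "payload": {
  "rows": [
    [0.767, 0.07, 0, 0, 0, -0.2564],
    [0.767, 0.07, 0, 0, 0, -0.2564],
    [0.767, 0.07, 0, 0, 0, -0.2564],
    [0.767, 0.07, 0, 0, 0, -0.2564]
  ],
  "claw": 0
}}

```text
clock: 59.2
tcp_pos: [0.4838, -0.1983, 0.2489]
orientation: [1.726, 2.624, 0.001]
contact_force: [-0.4, -0.6, 1.1]
grip_width: -0.0
gripper_force: 0.0
```

Call:
{"api": "apply_moves", "payload": {
  "rows": [
    [0.679, 0.364, 0, 0, 0, -0.2564],
    [0.679, 0.364, 0, 0, 0, -0.2564],
    [0.679, 0.364, 0, 0, 0, -0.2564],
    [0.679, 0.364, 0, 0, 0, -0.2564]
  ]
}}

```text
clock: 59.7
tcp_pos: [0.5013, -0.0075, 0.2489]
orientation: [1.168, 2.916, 0.003]
contact_force: [0.3, -1.0, -0.8]
grip_width: 0.0003
gripper_force: 0.0
```

Call:
{"api": "apply_moves", "payload": {
  "rows": [
    [0.482, 0.601, 0, 0, 0, -0.2564],
    [0.482, 0.601, 0, 0, 0, -0.2564],
    [0.482, 0.601, 0, 0, 0, -0.2564],
    [0.482, 0.601, 0, 0, 0, -0.2564]
  ]
}}

```text
clock: 60.2
tcp_pos: [0.5186, 0.1841, 0.2485]
orientation: [-0.563, -3.09, -0.005]
contact_force: [0.2, -0.3, 0.9]
grip_width: 0.0001
gripper_force: 0.0
```

Call:
{"api": "apply_moves", "payload": {
  "rows": [
    [0.208, 0.742, 0, 0, 0, -0.2564],
    [0.208, 0.742, 0, 0, 0, -0.2564],
    [0.208, 0.742, 0, 0, 0, -0.2564],
    [0.208, 0.742, 0, 0, 0, -0.2564],
    [0.208, 0.742, 0, 0, 0, -0.2564]
  ]
}}

```text
clock: 60.82
tcp_pos: [0.5381, 0.3698, 0.2475]
orientation: [0.054, -3.141, 0.003]
contact_force: [0.6, 1.0, 0.2]
grip_width: 0.0002
gripper_force: 0.0
```

```bash
python3 - <<'E'
from h import *
f=r.grab_frame('wrist');o=r.get_obs();print(o['tcp_pos'],w2g(o['tcp_pos']));brown(f,.022)
print(gog(-.042,.327,.047))
E
```

```text
[0.53842671 0.36884624 0.24757231] [-0.04057623  0.3250697 ]
(0, 388, 47, 44) [ 0.3656 -0.2671] [0.1588 0.107 ] 81.1
(392, 119, 23, 151) [-0.0425  0.4079] [0.1596 0.0175] 0.3
(293, 116, 46, 160) [-0.04    0.3189] [0.1677 0.0429] 1.5
([0.0057, 0.0095, 0.8023], [-0.0015, -0.0, -0.0026])
```

Call:
{"api": "apply_moves", "payload": {
  "rows": [
    [0, 0.004, 0.2, 0, 0, -0.0026],
    [0, 0.004, 0.44, 0, 0, -0.0026],
    [0, 0.004, 0.66, 0, 0, -0.0026],
    [0, 0.004, 0.77, 0, 0, -0.0026],
    [0, 0.004, 0.8, 0, 0, -0.0026]
  ]
}}

```text
clock: 61.5
tcp_pos: [0.5376, 0.3706, 0.0473]
orientation: [0.06, -3.14, 0.003]
contact_force: [0.4, 0.3, 0.3]
grip_width: -0.0006
gripper_force: 0.0
```

Call:
{"api": "apply_moves", "payload": {
  "rows": [
    [0, 0, 0.006, 0, 0, 0],
    [0, 0, 0.012, 0, 0, 0],
    [0, 0, 0.014, 0, 0, 0]
  ]
}}

```text
clock: 61.88
tcp_pos: [0.5376, 0.3731, 0.0461]
orientation: [-0.063, 3.139, 0.002]
contact_force: [0.2, 0.4, 0.6]
grip_width: 0.0002
gripper_force: 0.0
```

Call:
{"api": "apply_moves", "payload": {
  "rows": [
    [0, -0.012, 0.006, 0, 0, 0],
    [0, -0.016, 0.01, 0, 0, 0]
  ]
}}

```text
clock: 62.12
tcp_pos: [0.5374, 0.3695, 0.0439]
orientation: [-0.063, 3.14, 0.003]
contact_force: [-2.4, 0.2, 11.6]
grip_width: 0.0002
gripper_force: 5.7
```

Call:
{"api": "apply_moves", "payload": {
  "rows": [
    [0, -0.03, 0.002, 0, 0, 0],
    [0, -0.07, 0.003, 0, 0, 0],
    [0, -0.11, 0.004, 0, 0, 0],
    [0, -0.15, 0.004, 0, 0, 0],
    [0, -0.17, 0.004, 0, 0, 0]
  ]
}}

```text
clock: 62.75
tcp_pos: [0.54, 0.3255, 0.0421]
orientation: [-0.062, 3.139, 0.0]
contact_force: [2.2, -0.6, 1.8]
grip_width: 0.0001
gripper_force: 1.2
```

Call:
{"api": "apply_moves", "payload": {
  "rows": [
    [0, 0, -0.06, 0, 0, 0],
    [0, 0.04, -0.25, 0, 0, 0],
    [0, 0.06, -0.45, 0, 0, 0],
    [0, 0.06, -0.64, 0, 0, 0],
    [0, 0.06, -0.64, 0, 0, 0]
  ],
  "claw": 0.7
}}

```text
clock: 63.38
tcp_pos: [0.5388, 0.3439, 0.2063]
orientation: [-0.065, 3.135, 0.008]
contact_force: [-1.2, -0.4, 0.0]
grip_width: 0.0592
gripper_force: 0.0
```

```bash
python3 - <<'E'
from h import *
f=r.grab_frame('wrist');o=r.get_obs();print(o['tcp_pos'],w2g(o['tcp_pos']));brown(f,.022)
print(gog(-.043,.295,.005))
E
```

```text
[0.53823745 0.34237112 0.20363969] [-0.04174471  0.29861971]
(275, 386, 69, 33) [0.1949 0.2845] [0.0813 0.0548] 89.9
(424, 121, 29, 165) [-0.0423  0.408 ] [0.1607 0.0178] 0.4
(292, 115, 51, 179) [-0.039   0.2963] [0.1692 0.0429] 1.3
([0.0072, -0.0161, 0.7945], [0.0013, 0.0017, 0.0027])
```

Call:
{"api": "apply_moves", "payload": {
  "rows": [
    [0.005, -0.008, 0.2, 0, 0, 0.002],
    [0.005, -0.008, 0.42, 0, 0, 0.002],
    [0.005, -0.008, 0.62, 0, 0, 0.002],
    [0.005, -0.008, 0.74, 0, 0, 0.002],
    [0.005, -0.008, 0.782, 0, 0, 0.002]
  ]
}}

```text
clock: 64.05
tcp_pos: [0.535, 0.3377, 0.0027]
orientation: [0.06, -3.136, 0.004]
contact_force: [-0.3, -0.2, -0.0]
grip_width: 0.0599
gripper_force: 0.0
```

Call:
{"api": "apply_moves", "payload": {
  "rows": [
    [0, -0.04, 0, 0, 0, 0],
    [0, -0.1, 0, 0, 0, 0],
    [0, -0.16, 0, 0, 0, 0],
    [0, -0.22, 0, 0, 0, 0],
    [0, -0.28, 0, 0, 0, 0]
  ]
}}

```text
clock: 64.68
tcp_pos: [0.54, 0.2675, 0.0061]
orientation: [-0.057, 3.141, -0.0]
contact_force: [0.1, -0.0, 0.7]
grip_width: 0.06
gripper_force: 0.1
```

Call:
{"api": "apply_moves", "payload": {
  "rows": [
    [0, -0.06, 0, 0, 0, 0],
    [0, -0.12, 0, 0, 0, 0],
    [0, -0.18, 0, 0, 0, 0],
    [0, -0.24, 0, 0, 0, 0],
    [0, -0.3, 0, 0, 0, 0]
  ]
}}

```text
clock: 65.3
tcp_pos: [0.5425, 0.1931, 0.0058]
orientation: [0.058, -3.141, 0.0]
contact_force: [-0.2, -0.2, -0.4]
grip_width: 0.06
gripper_force: 0.1
```

Call:
{"api": "apply_moves", "payload": {
  "rows": [
    [0, -0.06, 0, 0, 0, 0],
    [0, -0.12, 0, 0, 0, 0],
    [0, -0.18, 0, 0, 0, 0],
    [0, -0.23, 0, 0, 0, 0],
    [0, -0.25, 0, 0, 0, 0]
  ]
}}

```text
clock: 65.92
tcp_pos: [0.5449, 0.1304, 0.0057]
orientation: [0.057, -3.141, 0.001]
contact_force: [-0.1, 0.2, 0.0]
grip_width: 0.06
gripper_force: 0.0
```

```bash
python3 - <<'E'
from h import *
o=r.get_obs();print(o['tcp_pos'],w2g(o['tcp_pos']),o['contact_force'],gog(-.06,.0125,.006))
E
```

```text
[0.54487226 0.13037497 0.00571183] [-0.04295652  0.08652321] [-0.12209157  0.235766    0.00901637] ([0.0679, -0.2962, -0.001], [-0.0003, -0.0001, -0.0006])
```

Call:
{"api": "apply_moves", "payload": {
  "rows": [
    [0.04, -0.02, 0, 0, 0, 0],
    [0.068, -0.05, 0, 0, 0, 0],
    [0.068, -0.09, 0, 0, 0, 0],
    [0.068, -0.13, 0, 0, 0, 0],
    [0.068, -0.17, 0, 0, 0, 0]
  ]
}}

```text
clock: 66.55
tcp_pos: [0.5297, 0.0876, 0.0058]
orientation: [-0.058, 3.141, -0.0]
contact_force: [-0.2, -0.2, -0.5]
grip_width: 0.0597
gripper_force: 0.1
```

Call:
{"api": "apply_moves", "payload": {
  "rows": [
    [0, -0.03, 0, 0, 0, 0],
    [0, -0.06, 0, 0, 0, 0],
    [0, -0.09, 0, 0, 0, 0],
    [0, -0.115, 0, 0, 0, 0],
    [0, -0.126, 0, 0, 0, 0]
  ]
}}

```text
clock: 67.18
tcp_pos: [0.5307, 0.057, 0.0059]
orientation: [-0.058, 3.141, 0.001]
contact_force: [-0.4, 2.4, 0.3]
grip_width: 0.0597
gripper_force: 1.1
```

Call:
{"api": "apply_moves", "payload": {
  "rows": [
    [0, -0.004, 0, 0, 0, 0],
    [0, -0.008, 0, 0, 0, 0],
    [0, -0.008, 0, 0, 0, 0]
  ]
}}

```text
clock: 67.55
tcp_pos: [0.531, 0.0563, 0.0061]
orientation: [-0.06, 3.14, 0.003]
contact_force: [2.0, 5.0, 0.2]
grip_width: 0.0594
gripper_force: 2.4
```

Seated with 5 N. Back off, rise and go to the button.

Call:
{"api": "apply_moves", "payload": {
  "rows": [
    [0, 0.014, 0, 0, 0, 0],
    [0, 0.016, -0.2, 0, 0, 0],
    [0, 0.016, -0.45, 0, 0, 0],
    [0, 0.016, -0.68, 0, 0, 0],
    [0, 0.02, -0.81, 0, 0, 0]
  ]
}}

```text
clock: 68.18
tcp_pos: [0.5307, 0.0595, 0.2109]
orientation: [-0.057, 3.139, -0.003]
contact_force: [1.2, 0.5, -0.7]
grip_width: 0.0599
gripper_force: 0.0
```

Call:
{"api": "apply_moves", "payload": {
  "rows": [
    [-0.12, 0.016, 0, 0, 0, 0],
    [-0.242, 0.018, 0, 0, 0, 0],
    [-0.242, 0.018, 0, 0, 0, 0],
    [-0.242, 0.018, 0, 0, 0, 0]
  ],
  "claw": 0
}}

```text
clock: 68.68
tcp_pos: [0.5896, 0.0665, 0.2077]
orientation: [0.059, -3.139, 0.002]
contact_force: [-0.4, -0.3, -0.0]
grip_width: -0.0
gripper_force: 0.0
```

```bash
python3 - <<'E'
from h import *
o=r.get_obs();print(o['tcp_pos'],w2g(o['tcp_pos']),gog(0,.021,.152));seat(.022)
E
```

```text
[0.58962663 0.06648553 0.20773152] [-0.00059615  0.02102197] ([-0.0028, 0.0001, 0.2229], [-0.0006, -0.0012, 0.0003])
scene [-0.0371  0.0225] ang 0.007 len 0.165
side [-0.0881  0.0105] ang -0.541 len 0.04
```

Call:
{"api": "apply_moves", "payload": {
  "rows": [
    [-0.003, 0, 0.1, 0, 0, 0],
    [-0.003, 0, 0.15, 0, 0, 0],
    [-0.003, 0, 0.19, 0, 0, 0],
    [-0.003, 0, 0.21, 0, 0, 0],
    [-0.003, 0, 0.224, 0, 0, 0]
  ]
}}

```text
clock: 69.4
tcp_pos: [0.5914, 0.0668, 0.1525]
orientation: [-0.058, 3.141, -0.0]
contact_force: [-2.8, -0.8, 3.5]
grip_width: -0.0001
gripper_force: 1.6
```

Call:
{"api": "apply_moves", "payload": {
  "rows": [
    [0, 0, 0.006, 0, 0, 0],
    [0, 0, 0.01, 0, 0, 0],
    [0, 0, 0.01, 0, 0, 0],
    [0, 0, 0.01, 0, 0, 0],
    [0, 0, 0.01, 0, 0, 0]
  ]
}}

```text
clock: 70.03
tcp_pos: [0.5916, 0.0668, 0.1519]
orientation: [-0.058, 3.14, -0.002]
contact_force: [-6.7, -3.5, 16.2]
grip_width: -0.0001
gripper_force: 8.3
```

Call:
{"api": "apply_moves", "payload": {
  "rows": [
    [0, 0, 0.001, 0, 0, 0],
    [0, 0, 0.001, 0, 0, 0],
    [0, 0, 0.001, 0, 0, 0]
  ]
}}

```text
clock: 70.4
tcp_pos: [0.5916, 0.0669, 0.1519]
orientation: [-0.058, 3.14, -0.002]
contact_force: [-8.7, -4.2, 19.0]
grip_width: -0.0
gripper_force: 9.2
```

44 mm, so green. Grip, draw back, lift and carry.

Call:
{"api": "apply_moves", "payload": {
  "rows": [
    [0, 0, -0.12, 0, 0, 0],
    [0, 0, -0.23, 0, 0, 0],
    [0.12, 0, -0.23, 0, 0, 0],
    [0.242, 0, -0.23, 0, 0, 0],
    [0.242, 0.004, -0.23, 0, 0, 0]
  ],
  "claw": 0.75
}}

```text
clock: 71.03
tcp_pos: [0.5297, 0.0657, 0.2073]
orientation: [-0.06, 3.14, -0.002]
contact_force: [-0.3, 0.1, 0.2]
grip_width: 0.0638
gripper_force: 0.0
```

Call:
{"api": "apply_moves", "payload": {
  "rows": [
    [0, 0, 0.25, 0, 0, 0],
    [0, 0, 0.5, 0, 0, 0],
    [0, 0, 0.7, 0, 0, 0],
    [0, 0, 0.78, 0, 0, 0],
    [0, 0, 0.8, 0, 0, 0]
  ]
}}

```text
clock: 71.65
tcp_pos: [0.5316, 0.0661, 0.0068]
orientation: [0.059, -3.141, -0.001]
contact_force: [0.3, 0.5, -0.0]
grip_width: 0.0639
gripper_force: 0.0
```

Call:
{"api": "apply_moves", "payload": {
  "rows": [
    [0, 0, 0, 0, 0, 0],
    [0, 0, 0, 0, 0, 0],
    [0, 0, 0, 0, 0, 0],
    [0, 0, 0, 0, 0, 0]
  ],
  "claw": 0,
  "newtons": 40
}}

```text
clock: 72.15
tcp_pos: [0.5325, 0.0659, 0.0088]
orientation: [-0.058, 3.138, 0.0]
contact_force: [-0.2, -1.1, 8.1]
grip_width: 0.0428
gripper_force: 41.2
```

Call:
{"api": "apply_moves", "payload": {
  "rows": [
    [0, 0.03, -0.006, 0, 0, 0],
    [0, 0.07, -0.012, 0, 0, 0],
    [0, 0.12, -0.012, 0, 0, 0],
    [0, 0.16, -0.012, 0, 0, 0],
    [0, 0.18, -0.012, 0, 0, 0]
  ]
}}

```text
clock: 72.78
tcp_pos: [0.5291, 0.1118, 0.01]
orientation: [0.061, -3.141, -0.001]
contact_force: [0.2, 0.1, -2.5]
grip_width: 0.0433
gripper_force: 40.8
```

Call:
{"api": "apply_moves", "payload": {
  "rows": [
    [0, 0, -0.12, 0, 0, 0],
    [0, 0, -0.36, 0, 0, 0],
    [0, 0, -0.6, 0, 0, 0],
    [0, 0, -0.84, 0, 0, 0],
    [0, 0, -0.96, 0, 0, 0]
  ]
}}

```text
clock: 73.4
tcp_pos: [0.5301, 0.1113, 0.2533]
orientation: [-0.059, 3.137, 0.0]
contact_force: [0.9, -0.4, -2.6]
grip_width: 0.0431
gripper_force: 41.6
```

Call:
{"api": "apply_moves", "payload": {
  "rows": [
    [0.061, -0.62, 0, 0, 0, 0.511],
    [0.061, -0.62, 0, 0, 0, 0.511],
    [0.061, -0.62, 0, 0, 0, 0.511],
    [0.061, -0.62, 0, 0, 0, 0.511],
    [0.061, -0.62, 0, 0, 0, 0.511]
  ]
}}

```text
clock: 74.03
tcp_pos: [0.5194, -0.0455, 0.2499]
orientation: [-1.18, -2.911, 0.001]
contact_force: [0.9, 0.9, -1.5]
grip_width: 0.0426
gripper_force: 41.6
```

Call:
{"api": "apply_moves", "payload": {
  "rows": [
    [-0.404, -0.474, 0, 0, 0, 0.511],
    [-0.404, -0.474, 0, 0, 0, 0.511],
    [-0.404, -0.474, 0, 0, 0, 0.511],
    [-0.404, -0.474, 0, 0, 0, 0.511],
    [-0.404, -0.474, 0, 0, 0, 0.511]
  ]
}}

```text
clock: 74.65
tcp_pos: [0.5101, -0.2007, 0.2497]
orientation: [-2.223, -2.219, 0.001]
contact_force: [-0.9, -0.1, -1.7]
grip_width: 0.0424
gripper_force: 41.6
```

```bash
python3 - <<'E'
from h import *
f=r.grab_frame('wrist');o=r.get_obs();print(o['tcp_pos'],o['orientation'],o['grip_width'],o['gripper_force'])
print(trayfit(f,'green'));brown(f,.027,False);save(f,'w12.png')
E
```

```text
[ 0.51020013 -0.20027455  0.24978363] [-2.22274697e+00 -2.21931613e+00  6.70618062e-04] 0.04275201714730915 41.62376046180725
(array([ 0.51  , -0.2323]), array([0.1796, 0.2269]), 89.58, [[0.3959999978542328, -0.32100000977516174], [0.6230000257492065, -0.3230000138282776], [0.6240000128746033, -0.14300000667572021], [0.3970000147819519, -0.1420000046491623]])
(590, 196, 50, 168) [ 0.9383 -0.319 ] [0.0862 0.267 ] 10.0
(237, 152, 147, 267) [ 0.4981 -0.3284] [0.1484 0.3494] 0.2
```

View pics/w12.png

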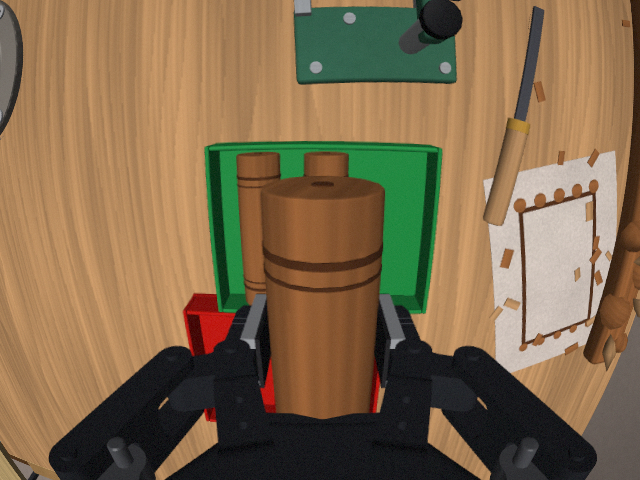

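The wrist view shows the right-hand slot of the green tray free, between columns 350 and 430. Blanks 1 and 2 are at columns 237–280 and 305–348. Placing the last blank there.

Call:
{"api": "apply_moves", "payload": {
  "rows": [
    [-0.044, 0.269, 0.1, 0, 0, 0],
    [-0.044, 0.269, 0.3, 0, 0, 0],
    [-0.044, 0.269, 0.5, 0, 0, 0],
    [-0.044, 0.269, 0.7, 0, 0, 0],
    [-0.044, 0.269, 0.74, 0, 0, 0]
  ]
}}

```text
clock: 75.32
tcp_pos: [0.5751, -0.2104, 0.0616]
orientation: [-2.213, -2.221, 0.005]
contact_force: [0.3, 0.8, -1.8]
grip_width: 0.0426
gripper_force: 41.8
```

Call:
{"api": "apply_moves", "payload": {
  "rows": [
    [0, 0, 0.06, 0, 0, 0],
    [0, 0, 0.12, 0, 0, 0],
    [0, 0, 0.17, 0, 0, 0],
    [0, 0, 0.19, 0, 0, 0],
    [0, 0, 0.197, 0, 0, 0]
  ]
}}

```text
clock: 75.95
tcp_pos: [0.5779, -0.2112, 0.0158]
orientation: [2.218, 2.224, 0.0]
contact_force: [-0.0, -0.3, -1.9]
grip_width: 0.0432
gripper_force: 41.8
```

Call:
{"api": "apply_moves", "payload": {
  "rows": [
    [0, 0, 0.004, 0, 0, 0],
    [0, 0, 0.004, 0, 0, 0],
    [0, 0, 0.004, 0, 0, 0]
  ],
  "claw": 0.57
}}

```text
clock: 76.32
tcp_pos: [0.5782, -0.2113, 0.0153]
orientation: [2.218, 2.224, 0.001]
contact_force: [-0.6, 0.3, 0.4]
grip_width: 0.0487
gripper_force: 0.0
```

Call:
{"api": "apply_moves", "payload": {
  "rows": [
    [0, 0, -0.1, 0, 0, 0],
    [0, 0, -0.3, 0, 0, 0],
    [0, 0, -0.55, 0, 0, 0],
    [0, 0, -0.8, 0, 0, 0],
    [0, 0, -0.94, 0, 0, 0]
  ]
}}

```text
clock: 76.95
tcp_pos: [0.579, -0.2111, 0.254]
orientation: [2.215, 2.221, 0.003]
contact_force: [0.5, 0.4, 0.1]
grip_width: 0.0486
gripper_force: 0.0
```

```bash
python3 - <<'E'
from h import *
f=r.grab_frame('wrist');o=r.get_obs();print(o['tcp_pos'],o['clock'])
brown(f,.027,False);print(trayfit(f,'green')[:3],trayfit(f,'red')[:3])
s=r.grab_frame('side')
save(f,'w13.png',np.hstack([cv2.resize(f['pixels'],(400,300)),cv2.resize(s['pixels'][150:300,260:460],(400,300))]))
E
```

```text
[ 0.58081974 -0.21124716  0.25782091] 77.0
(172, 144, 50, 150) [ 0.4456 -0.2385] [0.1689 0.0451] 89.7
(236, 142, 44, 154) [ 0.5125 -0.239 ] [0.1681 0.0425] 89.1
(299, 140, 43, 156) [ 0.5779 -0.2381] [0.042  0.1687] 0.2
(556, 126, 84, 237) [ 0.952 -0.278] [0.3489 0.0987] 88.7
(602, 0, 38, 132) [ 0.9505 -0.0285] [0.1811 0.0749] 89.0
(array([ 0.5107, -0.2334]), array([0.1791, 0.2267]), 89.5) (array([ 0.5373, -0.4119]), array([0.1751, 0.0827]), 89.27)
```

View pics/w13.png

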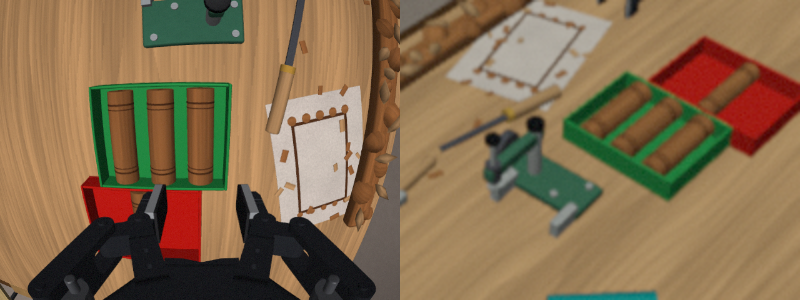

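The picture shows three blanks flat in the green tray and one in the red. The gauge's foot is up, and the hand is clear of everything. Handing in.

```bash
python3 -c "
from bench import r
print(r.hand_in())"
```

```text
the job is handed in; nothing more can be done
None
```

All four blanks on the bench were rolled to the stop and gauged; the three 44 mm ones are in the green tray and the 38 mm one in the red, and I handed the job in at about 77 s (no verdict was returned).

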